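# Rebuild the pivot stack of the tilting supply bin

### The job

Rebuild the tilting bin's pivot on the bracket's upright stud: first the spacer, then the flat washer, then the flanged bushing with its flange down, each lowered (not dropped) over the stud until it sits fully home on the one below. The stud is eccentric and sprung, and may stand to any side of the bracket's middle, so feel for it gently and never lean on the bracket with more than about 25 N. Let go of everything and leave the other things on the counter alone.

Things in the scene. Friction and masses are not known exactly. Their poses are not given: they have to be found in the camera images.
- bracket: dark steel plate fixed on the counter, 160 x 110 x 8 mm, with a 26 mm high upturned edge across its +x end, 95 mm from the origin. A round steel disc, 60 mm across, lies in its middle and carries the upright stud. Origin at the disc's middle but on the plate's underside, at counter height; z up, x towards the upturned edge
- seat (a point): middle of the disc's flat top (the seat), 12 mm over the counter. Its round stud, 16 mm across, ends 50 mm higher in a flat 13 mm across with a 1.5 mm bevel. The stud's axis is 6 mm from this point in an unknown direction, new each time and not measured. Friction (0.2 N m) keeps the disc from turning. Disc and stud are sprung: they give way downward from about 3 N, by 4 mm at about 15 N, then stop hard
- spacer: plain steel tube standing on end, outside 32 mm across, 22 mm tall, bore 18 mm right through. Origin at its centre (11 mm above its underside), z along the bore
- washer: flat thick steel washer lying on the counter, outside 48 mm across, 5 mm thick, bore 18 mm. Origin at its centre (2.5 mm above its underside), z along the bore
- bushing: flanged steel bushing standing flange down: flange 48 mm across and 5 mm thick, above it a sleeve 28 mm across and 14 mm tall (19 mm in all), bore 18 mm right through. Origin at the centre of the flange's underside, z up along the bore
- buckle: bystander: green plastic collar buckle block, about 75 x 38 x 19 mm, origin under its middle
- vial: bystander: small amber glass vial, 24 mm across, 48 mm tall, standing; origin under its middle
- mask_dome: bystander: black rubber mask dome, 94 mm across, 60 mm tall; origin under its middle
- penlight: bystander: chrome penlight lying on its clip, 116 mm long, 15 mm thick, along its x axis; origin under its middle
There are look-alikes about, which are no part of the job. What is meant by the washer is not pink or yellow, and is the smaller of those in its own colour.

How it is judged:
By the outcome, as a careful person would: the job done as asked, in the order asked, and still so for the second after the job is handed in, with the robot touching nothing.
It also fails if it takes over 72 s, if anything falls off the work surface, if the arm or the gripper's body presses on something with over 40 N, if the wrist force passes 120 N, or if a joint passes its speed limit or range.

### The arm

A 7-joint arm with a two-finger parallel gripper is mounted at the origin on the work surface. World frame = base frame: x ahead of the robot, y to its left, z up, the work surface at z = 0. Lengths are in m, angles in rad, forces in N, time in s.
With the tool pointing down it reaches from about 0.425 to 0.875 m from the base axis. Payload 4.7 kg.
Tool frame: the origin (TCP) lies at the centre of the arm's flange, where the gripper is bolted on; the fingertips stand 182 mm ahead of it and the grasp point (between the pads) lies ahead of it (ctrl.hold_point_z is the z of the grasp point in the tool frame, in m); z points along the fingers, y is the direction in which the jaws open and shut (so a half turn about z gives the same grasp; the last joint's range is limited). The gripper opens to 87 mm and grips with 3 to 60 N. Pads are 19 mm wide; open, the fingers measure 117 mm over their backs; the gripper's body (75 mm by 190 mm) begins 51 mm behind the grasp point.
Start: joints at [1.32, 0.321, -0.07, 1.45, 0.023, 1.371, -0.057], TCP at [0.17, -0.627, 0.405] pointing down, gripper open.
Joint ranges: [-2.86, 2.86], [-0.3, 2.09], [-1.38, 1.24], [0.06, 2.45], [-1.56, 4.7], [0.09, 2.05], [-2.69, 2.69]. Speed limits (rad/s): [2.57, 2.57, 3.14, 3.14, 3.14, 3.14, 3.14].

### API

Orientations are given as a rotation vector (axis times angle).
In Python, from bench import get_state, imaging, workorder, ctrl gives the robot as it stands.
- The arm moves only by the tool step_arm, never from a script. Its argument "increments" is a list of rows, each an object of numbers: "claw": the opening, from 0 (shut) to 1 (fully open); "tx", "ty", "tz": the shift along the tool's x, y, z in m; "spin": the turn about the tool's z in degrees. A call has 1 to 8 rows; each row is the pose to reach, as a shift and turn from the pose commanded when the call began, along the tool's axes at that moment; what a row does not reach only later rows make up. A row lasts 1/12 s, in which the tool goes at most 41.7 mm and 7.16 degrees, less where a joint would pass 70% of its speed; a pose out of reach is approached as far as the arm can. A call with a gripper value outside its range is refused whole. The fingers move at their own pace and stop on an object; "force" is the grip in N (left out, the last holds). Time passes only in rows, so rows that repeat a pose let the fingers close. It gives the time, the measured TCP pose, the force and the opening at its end, in the units of the state.
- get_state(): the state, without advancing time (a new reading comes with each control period).
- imaging.get_image(name): name is "scene" or "top" or "wrist"; returns the picture (420x560x3 uint8, blue, green, red); there is no depth.
- imaging.camera_params(name): a dict with "intrinsics" (3x3 intrinsics, pixels), "camera_from_world" (4x4, takes a point from world to camera coordinates). Camera axes: x right, y down, z forward; pixel columns grow to the right and rows downward; lengths in m; the calibration is good to about 2 mm. A picture is of the moment at which its call begins: read the wrist's pose just before it. camera_params takes no time and is no camera call; for the wrist camera it gives the pose at the moment of the call.
- workorder.close_job(): hands the job in, once; it reports no verdict.
The state is a dict: "time": time; "joint_positions": joint angles; "qd": joint speeds; "joint_torque": joint torques, N m; "position": TCP position; "tool_rot": TCP orientation; "ft_force": force on the tool from outside, world axes, zero at the start; "torque": the same for the moment, N m; "grip_width": opening from 0.0 (shut) to 1.0 (fully open).
Only numpy, scipy, OpenCV 4.12 (cv2) and the standard library are available. Lean on these libraries where they do the work, as an engineer would, in place of code of your own. Each camera call takes 0.05 s, during which the arm holds its last target. There are 200 camera calls.

## Working session

There is one attempt and no reset: what is moved stays moved. The work goes in short steps, Python scripts to look and compute and a tool call to move; the robot and the scene stay as the last step left them, time stands still between calls to the robot, and variables do not carry over. Pictures are saved under pics/ and viewed, on a budget of 10 in all, crops included, one or two more only if the job needs it, and the job is handed in when it is done.

Besides the shell and the picture viewer there is one more tool, called after "Request:" as name(argument=value, ...), one argument or row to a line, values as JSON. step_arm: Moves the arm, as the interface text tells. Its arguments: {"type":"object","properties":{"increments":{"type":"array"},"force":{"type":"number"}},"required":["increments"]}

```bash
mkdir -p pics; ls; cat > h.py <<'E'
import numpy as np,cv2
from bench import get_state, imaging, workorder, ctrl
from scipy.spatial.transform import Rotation as R
def ray(p,uv,z):
    K=np.array(p["intrinsics"]);T=np.array(p["camera_from_world"])
    d=T[:3,:3].T@np.linalg.inv(K)@np.array([uv[0],uv[1],1.]);c=-T[:3,:3].T@T[:3,3]
    return c+d*(z-c[2])/d[2]
def proj(p,X):
    K=np.array(p["intrinsics"]);T=np.array(p["camera_from_world"])
    c=T[:3,:3]@np.array(X)+T[:3,3];q=K@c;return q[:2]/q[2]
def totool(w):
    s=get_state();return R.from_rotvec(s["tool_rot"]).as_matrix().T@(np.array(w)-np.array(s["position"]))
E
python3 - <<'E'
from h import *
print(get_state(),ctrl.hold_point_z)
print(R.from_rotvec(get_state()["tool_rot"]).as_matrix().round(4))
for n in["top","scene","wrist"]:
    p=imaging.camera_params(n);print(n,np.array(p["intrinsics"]).tolist(),np.array(p["camera_from_world"]).round(3).tolist())
    cv2.imwrite(f"pics/{n}0.png",imaging.get_image(n))
a=cv2.imread("pics/top0.png");cv2.imwrite("pics/top0b.png",cv2.resize(a,(800,600),interpolation=cv2.INTER_CUBIC))
E
```

```text
pics
{'time': 0.0, 'joint_positions': array([ 1.32006906,  0.3218172 , -0.07011518,  1.45167709,  0.02262899,
        1.37074818, -0.05689837]), 'qd': array([7.64094597e-04, 4.90642936e-04, 1.66465425e-03, 1.14852707e-03,
       1.59105470e-03, 6.09130257e-04, 2.94477399e-05]), 'joint_torque': array([-3.05278872e-04, -4.91292679e+01, -4.04075012e-01, -3.12527347e+01,
       -6.39960472e-02,  4.39003017e-02,  1.99450155e-04]), 'position': array([ 0.17006162, -0.62715268,  0.40366413]), 'tool_rot': array([-3.11226640e+00, -4.14638066e-01,  5.63731016e-04]), 'ft_force': array([-0.12338927, -1.0586762 , -0.25628161]), 'torque': array([0.00815996, 0.02186894, 0.01132761]), 'grip_width': 0.9971695973381073} 0.1635
[[ 9.651e-01  2.618e-01 -6.000e-04]
 [ 2.618e-01 -9.651e-01  1.800e-03]
 [-1.000e-04 -1.900e-03 -1.000e+00]]
top [[428.8782415116545, 0.0, 278.6997193823939], [0.0, 428.8782415116545, 209.52716174042888], [0.0, 0.0, 1.0]] [[-0.0, -1.0, -0.015, -0.023], [-0.989, 0.002, -0.146, 0.582], [0.146, 0.015, -0.989, 0.861], [0.0, 0.0, 0.0, 1.0]]
scene [[421.65655744770805, 0.0, 284.99628279202443], [0.0, 421.65655744770805, 202.36852643770288], [0.0, 0.0, 1.0]] [[-0.684, 0.729, 0.016, 0.43], [0.578, 0.556, -0.597, -0.301], [-0.444, -0.399, -0.802, 1.121], [0.0, 0.0, 0.0, 1.0]]
wrist [[289.72994496338373, 0.0, 285.5799137790434], [0.0, 289.72994496338373, 209.0156695788189], [0.0, 0.0, 1.0]] [[0.262, -0.965, -0.003, -0.649], [-0.929, -0.253, 0.269, -0.033], [-0.26, -0.067, -0.963, 0.392], [0.0, 0.0, 0.0, 1.0]]
```

View pics/top0b.png

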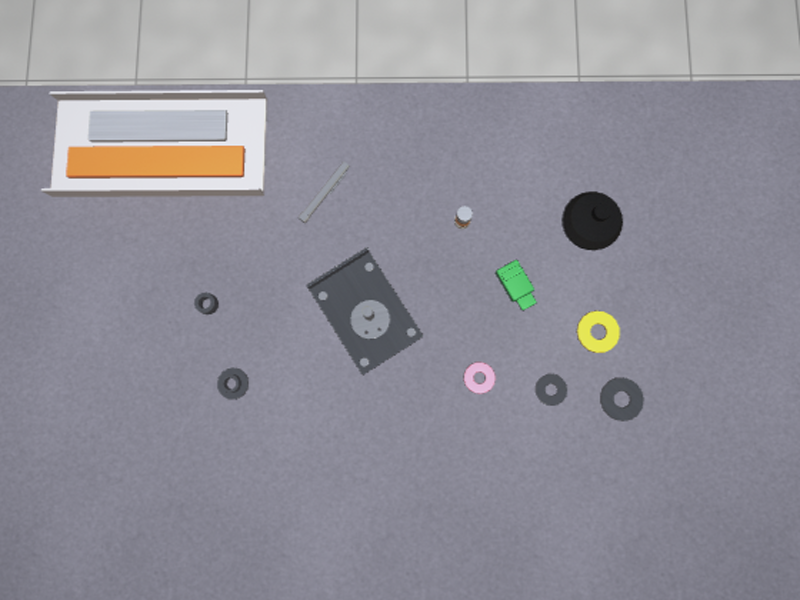

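View pics/scene0.png

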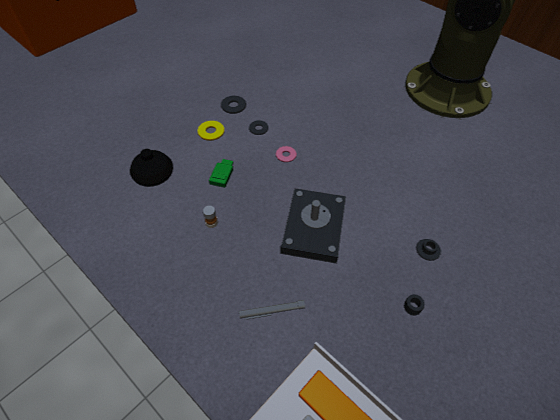

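The top view (at 800x600) shows the spacer at (206,303), the bushing at (232,384) and the small dark washer at (551,389). The larger dark one at (622,399) is a decoy. The disc is at (370,319) with the stud top near (369,315). The scene view agrees with this.

```bash
python3 - <<'E'
from h import *
p=imaging.camera_params("top");s=.7
for n,uv,z in[("spacer",(206,303),.022),("bush",(232,383),.015),("washer",(551,389),.005),("big",(622,399),.005),("pink",(480,378),.005),("disc",(370,319),.012),("stud",(369,315),.062),("edge",(337,268),.02),("buckle",(516,285),.019),("vial",(464,213),.048),("pen1",(303,219),.01),("pen2",(346,166),.01)]:
    X=ray(p,(uv[0]*s,uv[1]*s),z);print(n,X.round(4),"r",np.hypot(*X[:2]).round(3),"tool",totool(X).round(3))
E
```

```text
spacer [0.5804 0.268  0.022 ] r 0.639 tool [ 0.63  -0.756  0.383]
bush [0.4605 0.2257 0.015 ] r 0.513 tool [ 0.504 -0.747  0.39 ]
washer [ 0.4515 -0.2517  0.005 ] r 0.517 tool [ 0.37  -0.288  0.399]
big [ 0.4367 -0.3567  0.005 ] r 0.564 tool [ 0.328 -0.191  0.399]
pink [ 0.4679 -0.1459  0.005 ] r 0.49 tool [ 0.413 -0.386  0.399]
disc [0.5567 0.0199 0.012 ] r 0.557 tool [ 0.543 -0.523  0.393]
stud [0.5568 0.0183 0.062 ] r 0.557 tool [ 0.542 -0.521  0.343]
edge [0.6342 0.0703 0.02  ] r 0.638 tool [ 0.63  -0.551  0.385]
buckle [ 0.6073 -0.2014  0.019 ] r 0.64 tool [ 0.533 -0.296  0.385]
vial [ 0.7116 -0.1218  0.048 ] r 0.722 tool [ 0.655 -0.346  0.356]
pen1 [0.7143 0.1258 0.01  ] r 0.725 tool [ 0.722 -0.584  0.395]
pen2 [0.8003 0.0596 0.01  ] r 0.803 tool [ 0.788 -0.497  0.395]
```

```bash
python3 - <<'E'
from h import *
p=imaging.camera_params("wrist");T=np.array(p["camera_from_world"]);c=-T[:3,:3].T@T[:3,3]
s=get_state();Rt=R.from_rotvec(s["tool_rot"]).as_matrix()
print("cam in tool",totool(c).round(4));print("cam axes in tool\n",(Rt.T@T[:3,:3].T).round(3))
print("grasp pt px",proj(p,s["position"]+Rt@[0,0,.1635]),"tips",proj(p,s["position"]+Rt@[0,0,.182]))
E
```

```text
cam in tool [0.0734 0.0008 0.0197]
cam axes in tool
 [[ 0.    -0.963 -0.269]
 [ 1.     0.001 -0.001]
 [ 0.001 -0.269  0.963]]
grasp pt px [284.40567044 267.83127826] tips [284.56791198 253.70178707]
```

Request:
step_arm(
  increments=[
    {"tx": 0.03, "ty": -0.029},
    {"tx": 0.06, "ty": -0.058},
    {"tx": 0.09, "ty": -0.087},
    {"tx": 0.12, "ty": -0.116},
    {"tx": 0.15, "ty": -0.145},
    {"tx": 0.18, "ty": -0.174},
    {"tx": 0.21, "ty": -0.203},
    {"tx": 0.24, "ty": -0.232},
  ],
)

```text
invalid input at $.increments[0]: expected keys claw, tx, ty, tz, spin
```

Request:
step_arm(
  increments=[
    {"tx": 0.03, "ty": -0.029},
    {"tx": 0.06, "ty": -0.058},
    {"tx": 0.09, "ty": -0.087},
    {"tx": 0.12, "ty": -0.116},
    {"tx": 0.15, "ty": -0.145},
    {"tx": 0.18, "ty": -0.174},
    {"tx": 0.21, "ty": -0.203},
    {"tx": 0.23, "ty": -0.232},
  ],
)

```text
invalid input at $.increments[0]: expected keys claw, tx, ty, tz, spin
```

Request:
step_arm(
  increments=[
    {"claw": 1, "tx": 0.03, "ty": -0.028, "tz": 0, "spin": 0},
    {"claw": 1, "tx": 0.06, "ty": -0.056, "tz": 0, "spin": 0},
    {"claw": 1, "tx": 0.09, "ty": -0.084, "tz": 0, "spin": 0},
    {"claw": 1, "tx": 0.12, "ty": -0.112, "tz": 0, "spin": 0},
    {"claw": 1, "tx": 0.15, "ty": -0.14, "tz": 0, "spin": 0},
    {"claw": 1, "tx": 0.18, "ty": -0.168, "tz": 0, "spin": 0},
    {"claw": 1, "tx": 0.21, "ty": -0.196, "tz": 0, "spin": 0},
    {"claw": 1, "tx": 0.24, "ty": -0.224, "tz": 0, "spin": 0},
  ],
)

```text
time: 0.82
position: [0.3437, -0.3463, 0.4046]
tool_rot: [3.114, 0.414, -0.0]
ft_force: [0.6, -1.2, 0.6]
grip_width: 0.999
```

Request:
step_arm(
  increments=[
    {"claw": 1, "tx": 0.03, "ty": -0.03, "tz": 0.01, "spin": 0},
    {"claw": 1, "tx": 0.06, "ty": -0.06, "tz": 0.02, "spin": 0},
    {"claw": 1, "tx": 0.09, "ty": -0.09, "tz": 0.03, "spin": 0},
    {"claw": 1, "tx": 0.12, "ty": -0.12, "tz": 0.04, "spin": 0},
    {"claw": 1, "tx": 0.15, "ty": -0.15, "tz": 0.05, "spin": 0},
    {"claw": 1, "tx": 0.18, "ty": -0.18, "tz": 0.06, "spin": 0},
    {"claw": 1, "tx": 0.21, "ty": -0.21, "tz": 0.07, "spin": 0},
    {"claw": 1, "tx": 0.24, "ty": -0.24, "tz": 0.08, "spin": 0},
  ],
)

```text
time: 1.48
position: [0.5049, -0.0651, 0.328]
tool_rot: [3.113, 0.414, 0.001]
ft_force: [1.0, -0.3, 0.3]
grip_width: 0.997
```

Request:
step_arm(
  increments=[
    {"claw": 1, "tx": 0.03, "ty": -0.028, "tz": 0, "spin": 0},
    {"claw": 1, "tx": 0.06, "ty": -0.056, "tz": 0, "spin": 0},
    {"claw": 1, "tx": 0.062, "ty": -0.057, "tz": 0, "spin": 0},
    {"claw": 1, "tx": 0.062, "ty": -0.057, "tz": 0, "spin": 0},
    {"claw": 1, "tx": 0.062, "ty": -0.057, "tz": 0, "spin": 0},
  ],
)

```text
time: 1.9
position: [0.5492, 0.0041, 0.3277]
tool_rot: [3.114, 0.416, -0.002]
ft_force: [-0.4, -0.8, 0.0]
grip_width: 1.002
```

```bash
python3 - <<'E'
from h import *
import json
p=imaging.camera_params("wrist");im=imaging.get_image("wrist");s=get_state();print(s["position"],s["tool_rot"],s["ft_force"],s["joint_positions"].round(2))
json.dump({k:np.array(v).tolist() for k,v in p.items()},open("p1.json","w"))
cv2.imwrite("pics/w1.png",im)
u=proj(p,[.557,.019,.062]);print(u)
x,y=u.astype(int);c=im[max(0,y-75):y+75,max(0,x-100):x+100];cv2.imwrite("pics/w1c.png",cv2.resize(c,None,fx=4,fy=4,interpolation=cv2.INTER_CUBIC));print(x-100,y-75)
E
```

```text
[0.54899253 0.00305744 0.32781666] [ 3.11354250e+00  4.12453112e-01 -2.09107911e-03] [-0.35403614 -0.55000335  1.10102663] [ 0.56  0.22 -0.69  1.78  0.15  1.19 -1.48]
[270.90585928 201.33246704]
170 126
```

View pics/w1c.png

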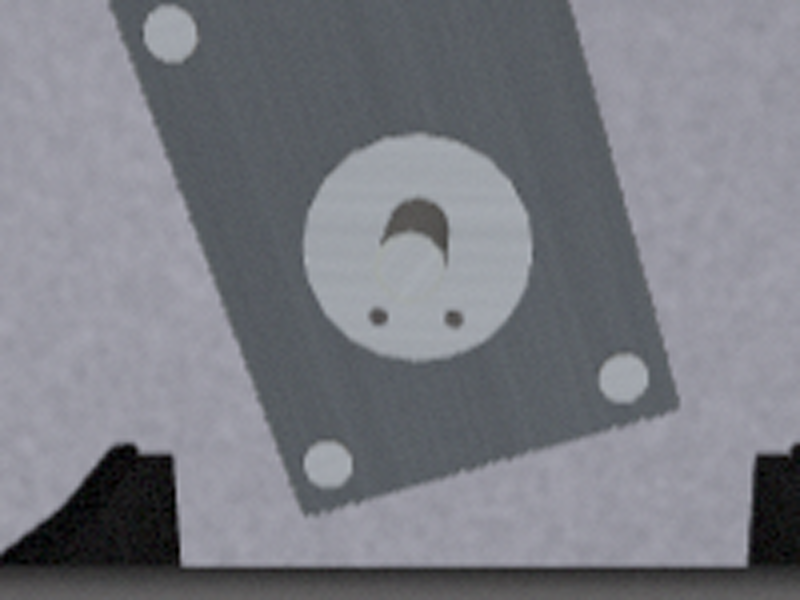

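The wrist crop (4x, origin at 170,126) shows the disc centred at (418,247). The stud's base arc has its apex at (418,198), and its top face spans from an apex at (413,230).

```bash
python3 - <<'E'
from h import *
import json
p=json.load(open("p1.json"));f=lambda u,v,z:ray(p,(170+(u+.5)/4-.5,126+(v+.5)/4-.5),z)
d=f(418,247,.012);print("disc",d.round(4))
# outlines of predicted stud for 24 directions; draw best guesses
def circ(c,r,z,n=40):
    t=np.linspace(0,2*np.pi,n);return np.array([((np.array(proj(p,[c[0]+r*np.cos(a),c[1]+r*np.sin(a),z]))-[170,126])+.5)*4-.5 for a in t])
for a in range(0,360,15):
    c=d[:2]+.006*np.array([np.cos(np.radians(a)),np.sin(np.radians(a))])
    b=circ(c,.008,.012);t=circ(c,.0065,.062);w=circ(c,.008,.0605)
    print(a,c.round(4),"base apex",b[b[:,1].argmin()].round(0),"base x",b[:,0].min().round(0),b[:,0].max().round(0),"top apex",t[t[:,1].argmin()].round(0),"bevel x",w[:,0].min().round(0),w[:,0].max().round(0))
E
```

```text
disc [0.5595 0.0188 0.012 ]
0 [0.5655 0.0188] base apex [422. 194.] base x 393.0 455.0 top apex [414. 237.] bevel x 380.0 453.0
15 [0.5653 0.0203] base apex [416. 193.] base x 387.0 449.0 top apex [407. 236.] bevel x 372.0 446.0
30 [0.5647 0.0218] base apex [410. 194.] base x 381.0 443.0 top apex [399. 237.] bevel x 365.0 439.0
45 [0.5637 0.023 ] base apex [404. 196.] base x 375.0 437.0 top apex [393. 240.] bevel x 359.0 432.0
60 [0.5625 0.024 ] base apex [399. 200.] base x 371.0 432.0 top apex [387. 244.] bevel x 353.0 426.0
75 [0.5611 0.0246] base apex [396. 205.] base x 367.0 429.0 top apex [383. 250.] bevel x 349.0 422.0
90 [0.5595 0.0248] base apex [393. 210.] base x 365.0 426.0 top apex [380. 256.] bevel x 346.0 419.0
105 [0.5579 0.0246] base apex [393. 216.] base x 364.0 426.0 top apex [379. 263.] bevel x 345.0 418.0
120 [0.5565 0.024 ] base apex [394. 222.] base x 365.0 427.0 top apex [380. 270.] bevel x 347.0 419.0
135 [0.5553 0.023 ] base apex [396. 228.] base x 367.0 429.0 top apex [383. 277.] bevel x 349.0 422.0
150 [0.5543 0.0218] base apex [400. 233.] base x 371.0 433.0
[... 667 characters left out ...]
.013 ] base apex [436. 228.] base x 407.0 469.0 top apex [431. 277.] bevel x 397.0 469.0
270 [0.5595 0.0128] base apex [438. 223.] base x 410.0 471.0 top apex [434. 270.] bevel x 399.0 472.0
285 [0.5611 0.013 ] base apex [439. 217.] base x 410.0 472.0 top apex [435. 263.] bevel x 400.0 473.0
300 [0.5625 0.0136] base apex [438. 211.] base x 410.0 471.0 top apex [434. 256.] bevel x 399.0 472.0
315 [0.5637 0.0145] base apex [436. 205.] base x 407.0 469.0 top apex [431. 250.] bevel x 396.0 469.0
330 [0.5647 0.0158] base apex [432. 200.] base x 403.0 465.0 top apex [426. 244.] bevel x 392.0 465.0
345 [0.5653 0.0172] base apex [427. 197.] base x 399.0 460.0 top apex [421. 240.] bevel x 386.0 459.0
```

Request:
step_arm(
  increments=[
    {"claw": 1, "tx": 0.014, "ty": -0.034, "tz": 0, "spin": 0},
    {"claw": 1, "tx": 0.028, "ty": -0.068, "tz": 0, "spin": 0},
    {"claw": 1, "tx": 0.042, "ty": -0.102, "tz": 0, "spin": 0},
    {"claw": 1, "tx": 0.056, "ty": -0.136, "tz": 0, "spin": 0},
    {"claw": 1, "tx": 0.07, "ty": -0.17, "tz": 0.01, "spin": 0},
    {"claw": 1, "tx": 0.084, "ty": -0.204, "tz": 0.03, "spin": 0},
    {"claw": 1, "tx": 0.096, "ty": -0.234, "tz": 0.04, "spin": 0},
    {"claw": 1, "tx": 0.1, "ty": -0.247, "tz": 0.05, "spin": 0},
  ],
)

```text
time: 2.62
position: [0.5806, 0.2717, 0.2774]
tool_rot: [-3.112, -0.418, 0.001]
ft_force: [-0.7, -0.0, 0.6]
grip_width: 1.003
```

Request:
step_arm(
  increments=[
    {"claw": 1, "tx": 0, "ty": 0, "tz": 0, "spin": 0},
    {"claw": 1, "tx": 0, "ty": 0, "tz": 0, "spin": 0},
    {"claw": 1, "tx": 0, "ty": 0, "tz": 0, "spin": 0},
  ],
)

```text
time: 2.87
position: [0.5822, 0.2662, 0.2785]
tool_rot: [3.113, 0.409, 0.001]
ft_force: [0.8, -0.6, 0.3]
grip_width: 0.998
```

```bash
cat >> h.py <<'E'
def look(name,X,fx=4,hw=100,hh=75):
    p=imaging.camera_params("wrist");im=imaging.get_image("wrist")
    s=get_state();print("pos",s["position"].round(4),"rv",s["tool_rot"].round(3),"F",s["ft_force"].round(1),"g",round(s["grip_width"],3),"q",s["joint_positions"].round(2),"t",s["time"])
    x,y=proj(p,X).astype(int);x0=min(max(0,x-hw),560-2*hw);y0=min(max(0,y-hh),420-2*hh)
    cv2.imwrite(f"pics/{name}.png",cv2.resize(im[y0:y0+2*hh,x0:x0+2*hw],None,fx=fx,fy=fx,interpolation=cv2.INTER_CUBIC))
    cv2.imwrite(f"pics/{name}_full.png",im)
    import json;json.dump(dict(x0=x0,y0=y0,fx=fx,intrinsics=np.array(p["intrinsics"]).tolist(),camera_from_world=np.array(p["camera_from_world"]).tolist()),open(name+".json","w"))
def at(name,uv,z):
    import json;p=json.load(open(name+".json"));return ray(p,(p["x0"]+(uv[0]+.5)/p["fx"]-.5,p["y0"]+(uv[1]+.5)/p["fx"]-.5),z)
E
python3 -c "
from h import *
look('w2',[.5804,.268,.022])"
```

```text
pos [0.5823 0.266  0.2789] rv [3.113e+00 4.080e-01 2.000e-03] F [ 0.9 -0.2 -0.2] g 1.002 q [ 0.1   0.49 -0.74  1.6   0.35  1.18 -2.03] t 2.9167Traceback (most recent call last):
  File "<string>", line 3, in <module>
    look('w2',[.5804,.268,.022])
    ~~~~^^^^^^^^^^^^^^^^^^^^^^^^
  File "h.py", line 19, in look
    import json;json.dump(dict(x0=x0,y0=y0,fx=fx,intrinsics=np.array(p["intrinsics"]).tolist(),camera_from_world=np.array(p["camera_from_world"]).tolist()),open(name+".json","w"))
                ~~~~~~~~~^^^^^^^^^^^^^^^^^^^^^^^^^^^^^^^^^^^^^^^^^^^^^^^^^^^^^^^^^^^^^^^^^^^^^^^^^^^^^^^^^^^^^^^^^^^^^^^^^^^^^^^^^^^^^^^^^^^^^^^^^^^^^^^^^^^^^^^^^^^^^^^^^^^^^^^^^^
    for chunk in iterable:
                 ^^^^^^^^
    yield from _iterencode_dict(o, _current_indent_level)
    yield from chunks
    o = _default(o)
    raise TypeError(f'Object of type {o.__class__.__name__} '
                    f'is not JSON serializable')
TypeError: Object of type int64 is not JSON serializable
```

View pics/w2.png

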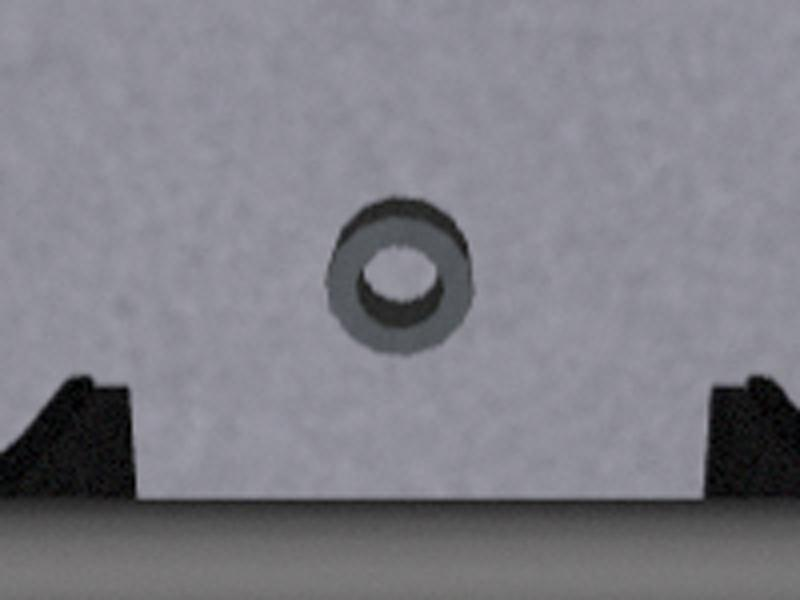

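The spacer's top ring is centred at about (400,285) in the crop.

```bash
sed -i 's/dict(x0=x0,y0=y0/dict(x0=int(x0),y0=int(y0)/' h.py; python3 - <<'E'
from h import *
look('w2',[.5804,.268,.022])
X=at('w2',(400,285),.022);print(X,totool(X))
E
```

```text
pos [0.5823 0.2663 0.279 ] rv [3.113e+00 4.090e-01 2.000e-03] F [ 0.  -0.1  1.3] g 0.999 q [ 0.1   0.49 -0.74  1.6   0.35  1.18 -2.03] t 2.9667
[0.5837897  0.26973945 0.022     ] [ 0.00201122 -0.00344563  0.25703466]
```

Request:
step_arm(
  increments=[
    {"claw": 1, "tx": 0.002, "ty": -0.003, "tz": 0.03, "spin": 0},
    {"claw": 1, "tx": 0.002, "ty": -0.003, "tz": 0.06, "spin": 0},
    {"claw": 1, "tx": 0.002, "ty": -0.003, "tz": 0.08, "spin": 0},
    {"claw": 1, "tx": 0.002, "ty": -0.003, "tz": 0.092, "spin": 0},
    {"claw": 1, "tx": 0.002, "ty": -0.003, "tz": 0.092, "spin": 0},
    {"claw": 0, "tx": 0.002, "ty": -0.003, "tz": 0.092, "spin": 0},
    {"claw": 0, "tx": 0.002, "ty": -0.003, "tz": 0.092, "spin": 0},
    {"claw": 0, "tx": 0.002, "ty": -0.003, "tz": 0.092, "spin": 0},
  ],
  force=20,
)

```text
time: 3.63
position: [0.583, 0.2725, 0.188]
tool_rot: [-3.114, -0.414, -0.004]
ft_force: [-0.6, -0.5, -0.1]
grip_width: 0.855
```

Request:
step_arm(
  increments=[
    {"claw": 0, "tx": 0, "ty": 0, "tz": 0, "spin": 0},
    {"claw": 0, "tx": 0, "ty": 0, "tz": 0, "spin": 0},
    {"claw": 0, "tx": 0, "ty": 0, "tz": 0, "spin": 0},
    {"claw": 0, "tx": 0, "ty": 0, "tz": 0, "spin": 0},
  ],
)

```text
time: 3.97
position: [0.5824, 0.2724, 0.1865]
tool_rot: [3.114, 0.415, 0.001]
ft_force: [-0.5, -0.3, -0.9]
grip_width: 0.558
```

Request:
step_arm(
  increments=[
    {"claw": 0, "tx": 0, "ty": 0, "tz": 0, "spin": 0},
    {"claw": 0, "tx": 0, "ty": 0, "tz": 0, "spin": 0},
    {"claw": 0, "tx": 0, "ty": 0, "tz": 0, "spin": 0},
    {"claw": 0, "tx": 0, "ty": 0, "tz": 0, "spin": 0},
    {"claw": 0, "tx": 0, "ty": 0, "tz": 0, "spin": 0},
  ],
)

```text
time: 4.38
position: [0.5824, 0.2722, 0.1862]
tool_rot: [3.114, 0.415, -0.0]
ft_force: [0.1, -1.7, 0.2]
grip_width: 0.367
```

```bash
python3 - <<'E'
from h import *
s=get_state();print(s["grip_width"],s["position"],s["ft_force"],totool([.565,.0195,0])[:2])
look('w3',[.583,.27,.022])
E
```

```text
0.36738871520301997 [0.58243594 0.27219248 0.18622849] [ 0.07860668 -1.66282705  0.20295843] [-0.08289941  0.2392684 ]
pos [0.5825 0.2722 0.1862] rv [ 3.114  0.415 -0.   ] F [ 0.4 -0.9  0.1] g 0.366 q [ 0.05  0.6  -0.69  1.66  0.43  1.04 -2.08] t 4.4333
```

View pics/w3.png

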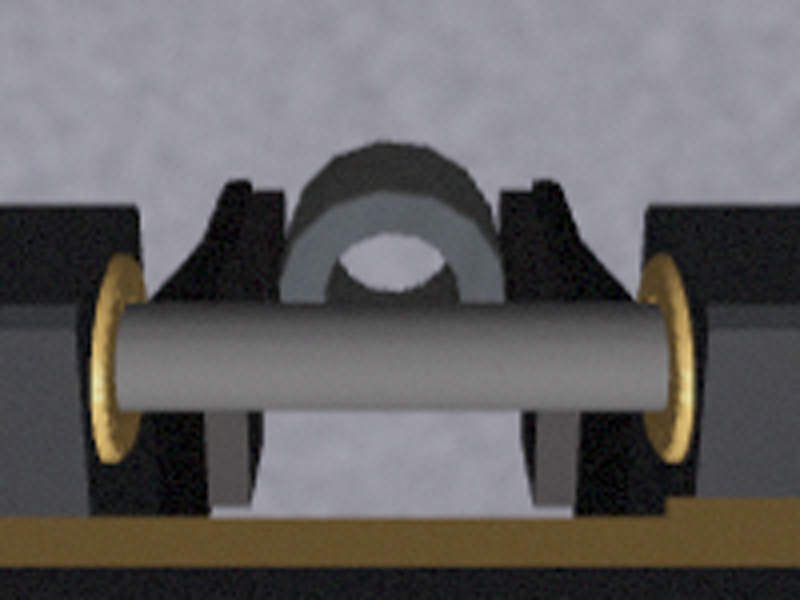

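The spacer is held (opening 0.367, about 32 mm). The front apex of its top rim is at (390,192) and the bore's front apex is at (392,234), with the rest hidden by a bar.

```bash
python3 - <<'E'
from h import *
for uv,r in[((392,192),.016),((392,234),.009)]:
    print((totool(at('w3',uv,.022))-[r,0,0]).round(4))
print("w2 estimate",totool(at('w2',(400,285),.022)).round(4))
E
```

```text
[0.0002 0.0007 0.1642]
[0.0011 0.0007 0.1642]
w2 estimate [0.0007 0.0027 0.1642]
```

Request:
step_arm(
  increments=[
    {"claw": 0, "tx": 0, "ty": 0, "tz": -0.03, "spin": 0},
    {"claw": 0, "tx": 0, "ty": 0, "tz": -0.06, "spin": 0},
    {"claw": 0, "tx": 0, "ty": 0.01, "tz": -0.09, "spin": 0},
    {"claw": 0, "tx": -0.01, "ty": 0.04, "tz": -0.1, "spin": 0},
    {"claw": 0, "tx": -0.023, "ty": 0.075, "tz": -0.1, "spin": 0},
    {"claw": 0, "tx": -0.036, "ty": 0.11, "tz": -0.1, "spin": 0},
    {"claw": 0, "tx": -0.048, "ty": 0.145, "tz": -0.1, "spin": 0},
    {"claw": 0, "tx": -0.06, "ty": 0.18, "tz": -0.1, "spin": 0},
  ],
)

```text
time: 5.1
position: [0.571, 0.0814, 0.2862]
tool_rot: [3.114, 0.415, 0.0]
ft_force: [1.5, 0.5, -0.5]
grip_width: 0.368
```

Request:
step_arm(
  increments=[
    {"claw": 0, "tx": -0.01, "ty": 0.03, "tz": 0, "spin": 0},
    {"claw": 0, "tx": -0.02, "ty": 0.05, "tz": 0, "spin": 0},
    {"claw": 0, "tx": -0.023, "ty": 0.059, "tz": 0, "spin": 0},
    {"claw": 0, "tx": -0.023, "ty": 0.059, "tz": 0, "spin": 0},
    {"claw": 0, "tx": -0.023, "ty": 0.059, "tz": 0, "spin": 0},
    {"claw": 0, "tx": -0.023, "ty": 0.059, "tz": 0, "spin": 0},
  ],
)

```text
time: 5.6
position: [0.5649, 0.0225, 0.2864]
tool_rot: [-3.112, -0.419, -0.001]
ft_force: [0.7, 0.8, -1.1]
grip_width: 0.365
```

```bash
python3 - <<'E'
from h import *
look('w4',[.565,.0195,.07])
print(totool([.565,.0195,.062]))
E
```

```text
pos [0.5649 0.0227 0.2864] rv [-3.112e+00 -4.200e-01 -1.000e-03] F [-0.2  1.  -0.3] g 0.369 q [ 0.53  0.31 -0.72  1.79  0.22  1.13 -1.56] t 5.65
[-0.00090232  0.0033559   0.22437719]
```

View pics/w4.png

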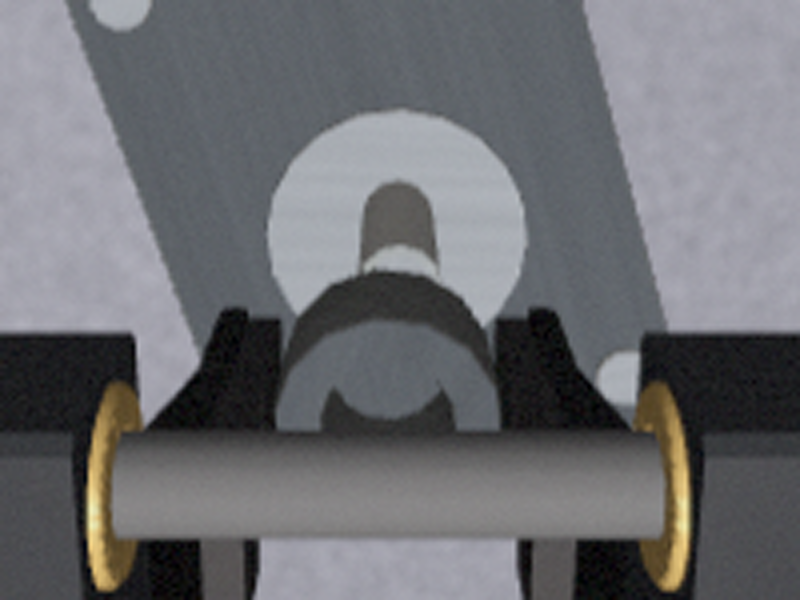

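The stud shows in front of the held spacer. The stud's flat-top apex is at (400,245), its base apex at (398,181) and its sides at x=360 and 438. The spacer's bottom rim apex is at (388,272).

```bash
python3 - <<'E'
from h import *
z=get_state()["position"][2]-.1862
f=lambda uv,zz,r:(totool(at('w4',uv,zz))-[r,0,0]).round(4)
print("spacer bottom",f((388,272),z,.016),"top",f((388,320),z+.022,.016))
print("stud top",f((400,245),.062,.0065),"base",f((398,181),.012,.008),"disc",f((397,110),.012,.030))
print("side mids", f((360,260),.0605,0), f((438,260),.0605,0))
E
```

```text
spacer bottom [-0.0007  0.0007  0.1862] top [0.0002 0.0008 0.1642]
stud top [0.0007 0.0029 0.2244] base [-0.0016  0.0029  0.2744] disc [-0.0072  0.0026  0.2744]
side mids [ 0.0038 -0.0046  0.2259] [0.0038 0.0101 0.2259]
```

Request:
step_arm(
  increments=[
    {"claw": 0, "tx": 0, "ty": 0.002, "tz": 0.015, "spin": 0},
    {"claw": 0, "tx": 0, "ty": 0.002, "tz": 0.03, "spin": 0},
    {"claw": 0, "tx": 0, "ty": 0.002, "tz": 0.035, "spin": 0},
    {"claw": 0, "tx": 0, "ty": 0.002, "tz": 0.038, "spin": 0},
    {"claw": 0, "tx": 0, "ty": 0.002, "tz": 0.041, "spin": 0},
    {"claw": 0, "tx": 0, "ty": 0.002, "tz": 0.041, "spin": 0},
    {"claw": 0, "tx": 0, "ty": 0.002, "tz": 0.041, "spin": 0},
  ],
)

```text
time: 6.23
position: [0.5652, 0.019, 0.2454]
tool_rot: [-3.113, -0.416, 0.001]
ft_force: [-1.0, 2.2, -2.0]
grip_width: 0.368
```

Request:
step_arm(
  increments=[
    {"claw": 0, "tx": 0, "ty": 0, "tz": 0.001, "spin": 0},
    {"claw": 0, "tx": 0, "ty": 0, "tz": 0.002, "spin": 0},
    {"claw": 0, "tx": 0, "ty": 0, "tz": 0.003, "spin": 0},
    {"claw": 0, "tx": 0, "ty": 0, "tz": 0.003, "spin": 0},
  ],
)

```text
time: 6.57
position: [0.5653, 0.0188, 0.2425]
tool_rot: [-3.113, -0.415, -0.0]
ft_force: [-2.7, 4.3, 2.3]
grip_width: 0.366
```

```bash
python3 - <<'E'
from h import *
look('w5',[.565,.0195,.07])
print(get_state()["ft_force"],get_state()["torque"])
E
```

```text
pos [0.5653 0.0187 0.2425] rv [-3.113 -0.415 -0.   ] F [-2.3  3.8  2.1] g 0.368 q [ 0.52  0.36 -0.7   1.83  0.26  1.05 -1.59] t 6.6167
[-2.3274865   3.79134258  2.12049303] [0.95943408 0.68155378 0.00135553]
```

Request:
step_arm(
  increments=[
    {"claw": 0, "tx": -0.0004, "ty": -0.0011, "tz": 0, "spin": 0},
    {"claw": 0, "tx": -0.0004, "ty": -0.0011, "tz": 0.002, "spin": 0},
    {"claw": 0, "tx": -0.0004, "ty": -0.0011, "tz": 0.004, "spin": 0},
    {"claw": 0, "tx": -0.0004, "ty": -0.0011, "tz": 0.006, "spin": 0},
    {"claw": 0, "tx": -0.0004, "ty": -0.0011, "tz": 0.008, "spin": 0},
    {"claw": 0, "tx": -0.0004, "ty": -0.0011, "tz": 0.008, "spin": 0},
  ],
)

```text
time: 7.12
position: [0.5646, 0.0189, 0.2337]
tool_rot: [-3.114, -0.415, 0.001]
ft_force: [-1.5, 3.7, 0.1]
grip_width: 0.371
```

Request:
step_arm(
  increments=[
    {"claw": 0, "tx": -0.0003, "ty": -0.0008, "tz": 0.004, "spin": 0},
    {"claw": 0, "tx": -0.0003, "ty": -0.0008, "tz": 0.008, "spin": 0},
    {"claw": 0, "tx": -0.0003, "ty": -0.0008, "tz": 0.012, "spin": 0},
    {"claw": 0, "tx": -0.0003, "ty": -0.0008, "tz": 0.016, "spin": 0},
    {"claw": 0, "tx": -0.0003, "ty": -0.0008, "tz": 0.016, "spin": 0},
  ],
)

```text
time: 7.53
position: [0.5642, 0.0192, 0.2172]
tool_rot: [3.114, 0.414, -0.001]
ft_force: [-0.2, 2.2, -1.7]
grip_width: 0.369
```

Request:
step_arm(
  increments=[
    {"claw": 0, "tx": 0, "ty": 0, "tz": 0.004, "spin": 0},
    {"claw": 0, "tx": 0, "ty": 0, "tz": 0.008, "spin": 0},
    {"claw": 0, "tx": 0, "ty": 0, "tz": 0.012, "spin": 0},
    {"claw": 0, "tx": 0, "ty": 0, "tz": 0.015, "spin": 0},
    {"claw": 0, "tx": 0, "ty": 0, "tz": 0.016, "spin": 0},
    {"claw": 0, "tx": 0, "ty": 0, "tz": 0.016, "spin": 0},
  ],
)

```text
time: 8.03
position: [0.5642, 0.0193, 0.2018]
tool_rot: [3.114, 0.414, -0.001]
ft_force: [-0.1, 1.3, -1.2]
grip_width: 0.369
```

Request:
step_arm(
  increments=[
    {"claw": 0, "tx": 0, "ty": -0.0002, "tz": 0.002, "spin": 0},
    {"claw": 0, "tx": 0, "ty": -0.0002, "tz": 0.003, "spin": 0},
    {"claw": 0, "tx": 0, "ty": -0.0002, "tz": 0.004, "spin": 0},
    {"claw": 0, "tx": 0, "ty": -0.0002, "tz": 0.0045, "spin": 0},
    {"claw": 0, "tx": 0, "ty": -0.0002, "tz": 0.0045, "spin": 0},
    {"claw": 0, "tx": 0, "ty": -0.0002, "tz": 0.0045, "spin": 0},
  ],
)

```text
time: 8.53
position: [0.5643, 0.0196, 0.1981]
tool_rot: [3.113, 0.414, 0.0]
ft_force: [-1.3, -1.6, 2.9]
grip_width: 0.367
```

Request:
step_arm(
  increments=[
    {"claw": 0.6, "tx": 0, "ty": 0, "tz": 0, "spin": 0},
    {"claw": 0.6, "tx": 0, "ty": 0, "tz": 0, "spin": 0},
    {"claw": 0.6, "tx": 0, "ty": 0, "tz": 0, "spin": 0},
    {"claw": 0.7, "tx": 0, "ty": 0, "tz": 0, "spin": 0},
    {"claw": 0.8, "tx": 0, "ty": 0, "tz": -0.02, "spin": 0},
    {"claw": 1, "tx": 0, "ty": 0, "tz": -0.05, "spin": 0},
    {"claw": 1, "tx": 0, "ty": 0, "tz": -0.08, "spin": 0},
    {"claw": 1, "tx": -0.01, "ty": 0.013, "tz": -0.085, "spin": 0},
  ],
)

```text
time: 9.2
position: [0.5602, 0.0086, 0.2881]
tool_rot: [-3.112, -0.423, -0.015]
ft_force: [1.1, -0.1, 0.2]
grip_width: 0.891
```

Request:
step_arm(
  increments=[
    {"claw": 1, "tx": -0.022, "ty": 0.028, "tz": 0, "spin": 0},
    {"claw": 1, "tx": -0.044, "ty": 0.056, "tz": 0, "spin": 0},
    {"claw": 1, "tx": -0.066, "ty": 0.084, "tz": 0, "spin": 0},
    {"claw": 1, "tx": -0.088, "ty": 0.112, "tz": 0, "spin": 0},
    {"claw": 1, "tx": -0.11, "ty": 0.14, "tz": 0, "spin": 0},
    {"claw": 1, "tx": -0.132, "ty": 0.17, "tz": 0, "spin": 0},
    {"claw": 1, "tx": -0.152, "ty": 0.2, "tz": 0, "spin": 0},
    {"claw": 1, "tx": -0.17, "ty": 0.219, "tz": 0, "spin": 0},
  ],
)

```text
time: 9.87
position: [0.4499, -0.2546, 0.2829]
tool_rot: [3.113, 0.41, 0.0]
ft_force: [0.2, -0.2, -0.5]
grip_width: 1.0
```

Request:
step_arm(
  increments=[
    {"claw": 1, "tx": 0, "ty": 0, "tz": 0, "spin": 0},
    {"claw": 1, "tx": 0, "ty": 0, "tz": 0, "spin": 0},
    {"claw": 1, "tx": 0, "ty": 0, "tz": 0, "spin": 0},
  ],
)

```text
time: 10.12
position: [0.4515, -0.2504, 0.2827]
tool_rot: [-3.113, -0.416, -0.001]
ft_force: [-0.0, 0.6, 0.9]
grip_width: 0.997
```

```bash
python3 - <<'E'
from h import *
look('w6',[.4515,-.2517,.005])
p=imaging.camera_params("wrist");im=imaging.get_image("wrist")
# dark part segmentation near expected place
g=cv2.cvtColor(im,cv2.COLOR_BGR2GRAY);u=proj(p,[.4515,-.2517,.005]);print(u)
m=(g<110).astype(np.uint8);n,l,st,c=cv2.connectedComponentsWithStats(m)
for i in range(1,n):
    if st[i][4]>300:
        X=ray(p,c[i],.005);print(st[i],c[i].round(1),X.round(4),totool(X).round(4))
E
```

```text
pos [ 0.4518 -0.2498  0.2828] rv [-3.113e+00 -4.180e-01 -1.000e-03] F [-0.2 -0.2 -0.2] g 0.999 q [ 0.97  0.18 -0.56  1.91  0.1   1.08 -0.93] t 10.1667
[287.12129629 211.56437039]
[   0    0   91   92 5560] [37.6 42.2] [ 0.5344 -0.0223  0.005 ] [ 0.1395 -0.1973  0.2779]
[259   0  56  62 413] [287.4  31.9] [ 0.594  -0.2127  0.005 ] [0.1467 0.0021 0.2779]
[ 264  185   52   50 1683] [289.7 209.4] [ 0.4541 -0.2534  0.005 ] [0.001  0.0044 0.2778]
[    0   220   560   200 85291] [281.4 337.3] [ 0.3169 -0.2824  0.005 ] [-0.139  -0.0039  0.2777]
```

View pics/w6_full.png

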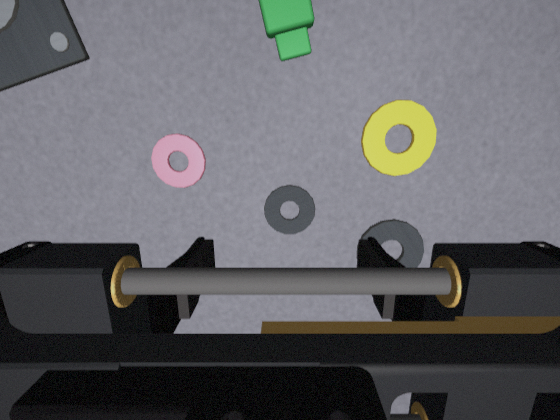

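The small dark washer is centred at (290,209) in the full picture. The pink, yellow and larger dark ones are clear of the finger paths.

Request:
step_arm(
  increments=[
    {"claw": 1, "tx": 0.001, "ty": 0.004, "tz": 0.03, "spin": 0},
    {"claw": 1, "tx": 0.001, "ty": 0.004, "tz": 0.06, "spin": 0},
    {"claw": 1, "tx": 0.001, "ty": 0.004, "tz": 0.085, "spin": 0},
    {"claw": 0.75, "tx": 0.001, "ty": 0.004, "tz": 0.095, "spin": 0},
    {"claw": 0.75, "tx": 0.001, "ty": 0.004, "tz": 0.098, "spin": 0},
    {"claw": 0.75, "tx": 0.001, "ty": 0.004, "tz": 0.099, "spin": 0},
    {"claw": 0.75, "tx": 0.001, "ty": 0.004, "tz": 0.099, "spin": 0},
  ],
  force=30,
)

```text
time: 10.8
position: [0.4541, -0.2546, 0.1849]
tool_rot: [3.113, 0.416, 0.002]
ft_force: [0.1, -0.0, 0.2]
grip_width: 0.798
```

Request:
step_arm(
  increments=[
    {"claw": 0, "tx": 0, "ty": 0, "tz": 0, "spin": 0},
    {"claw": 0, "tx": 0, "ty": 0, "tz": 0, "spin": 0},
    {"claw": 0, "tx": 0, "ty": 0, "tz": 0, "spin": 0},
    {"claw": 0, "tx": 0, "ty": 0, "tz": 0, "spin": 0},
    {"claw": 0, "tx": 0, "ty": 0, "tz": 0, "spin": 0},
    {"claw": 0, "tx": 0, "ty": 0, "tz": 0, "spin": 0},
  ],
)

```text
time: 11.3
position: [0.4535, -0.2549, 0.1845]
tool_rot: [3.113, 0.414, 0.001]
ft_force: [-1.3, 0.9, 5.3]
grip_width: 0.522
```

```bash
python3 - <<'E'
from h import *
look('w7',[.4541,-.2540,.005])
print(get_state()["grip_width"],get_state()["ft_force"])
E
```

```text
pos [ 0.4535 -0.2549  0.1845] rv [3.113e+00 4.140e-01 1.000e-03] F [-1.   0.1  4.6] g 0.522 q [ 0.93  0.32 -0.53  1.98  0.21  0.89 -1.01] t 11.35
0.5221730179306414 [-1.04041147  0.11932987  4.60714841]
```

View pics/w7.png

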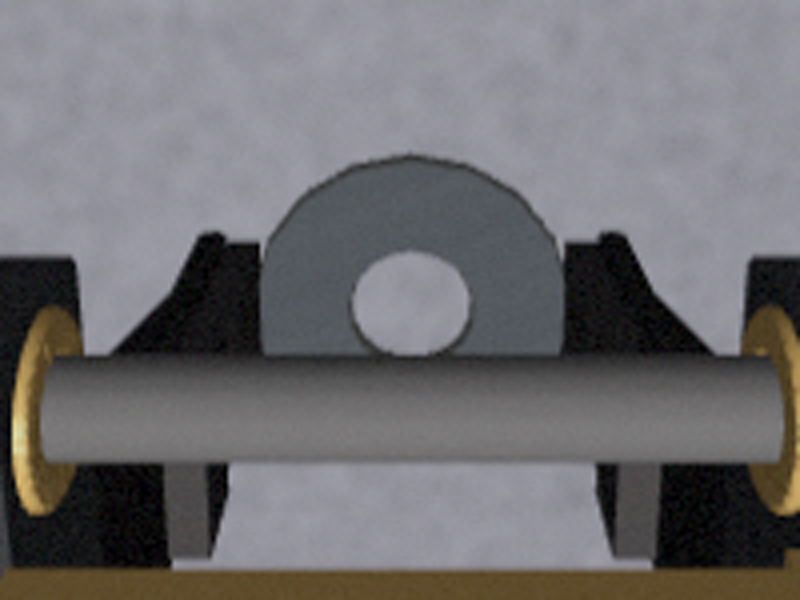

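The washer sits between the fingers, with its bore centred at (411,300). At 45 mm the opening is under 48 mm and the force is up, so the tips have probably ridden over the rim. I'll reopen, go lower and grip again.

```bash
python3 - <<'E'
from h import *
for z in(.005,.008):
    print("bore front",totool(at('w7',(411,250),z)).round(4)-[.009,0,0],"outer front",totool(at('w7',(411,156),z)).round(4)-[.024,0,0], "pads",totool(at('w7',(262,300),z)).round(4),totool(at('w7',(563,300),z)).round(4))
E
```

```text
bore front [0.0002 0.0005 0.1795] outer front [-0.0003  0.0005  0.1795] pads [ 0.0012 -0.0218  0.1795] [0.0012 0.0232 0.1795]
bore front [0.0014 0.0005 0.1765] outer front [0.0006 0.0005 0.1765] pads [ 0.0025 -0.0214  0.1765] [0.0025 0.0228 0.1765]
```

Request:
step_arm(
  increments=[
    {"claw": 0.68, "tx": 0, "ty": 0, "tz": -0.002, "spin": 0},
    {"claw": 0.68, "tx": 0, "ty": 0, "tz": -0.002, "spin": 0},
    {"claw": 0.68, "tx": 0, "ty": 0, "tz": -0.002, "spin": 0},
    {"claw": 0.68, "tx": 0, "ty": 0, "tz": 0, "spin": 0},
    {"claw": 0.68, "tx": 0, "ty": 0, "tz": 0, "spin": 0},
    {"claw": 0.68, "tx": 0, "ty": 0, "tz": 0, "spin": 0},
  ],
)

```text
time: 11.85
position: [0.453, -0.2547, 0.1834]
tool_rot: [-3.114, -0.415, 0.001]
ft_force: [0.6, -1.0, 0.3]
grip_width: 0.675
```

```bash
python3 - <<'E'
from h import *
look('w8',[.4541,-.2540,.005])
E
```

```text
pos [ 0.453  -0.2547  0.1835] rv [-3.114e+00 -4.150e-01  1.000e-03] F [-0.5 -0.2  0.2] g 0.68 q [ 0.93  0.32 -0.53  1.98  0.21  0.89 -1.01] t 11.9
```

View pics/w8.png

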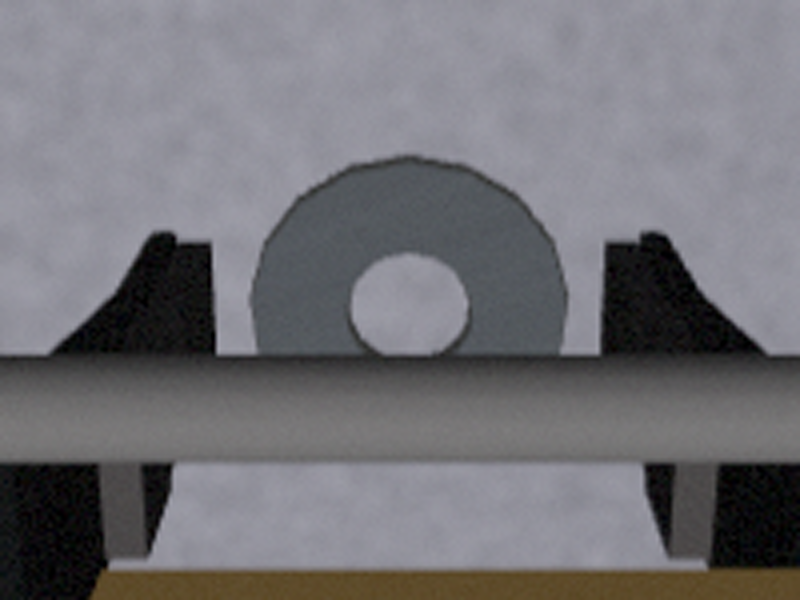

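The jaws are clear on both sides and the washer is centred at (410,305).

Request:
step_arm(
  increments=[
    {"claw": 0.68, "tx": 0, "ty": 0, "tz": 0.0005, "spin": 0},
    {"claw": 0.68, "tx": 0, "ty": 0, "tz": 0.0012, "spin": 0},
    {"claw": 0.68, "tx": 0, "ty": 0, "tz": 0.0012, "spin": 0},
  ],
  force=20,
)

```text
time: 12.15
position: [0.4533, -0.2548, 0.1827]
tool_rot: [3.114, 0.415, 0.0]
ft_force: [-0.2, 0.4, 1.1]
grip_width: 0.676
```

Request:
step_arm(
  increments=[
    {"claw": 0, "tx": 0, "ty": 0, "tz": 0, "spin": 0},
    {"claw": 0, "tx": 0, "ty": 0, "tz": 0, "spin": 0},
    {"claw": 0, "tx": 0, "ty": 0, "tz": 0, "spin": 0},
    {"claw": 0, "tx": 0, "ty": 0, "tz": 0, "spin": 0},
    {"claw": 0, "tx": 0, "ty": 0, "tz": 0, "spin": 0},
  ],
)

```text
time: 12.57
position: [0.4533, -0.2548, 0.1827]
tool_rot: [3.114, 0.415, 0.0]
ft_force: [1.1, 0.5, 1.3]
grip_width: 0.529
```

Request:
step_arm(
  increments=[
    {"claw": 0, "tx": 0, "ty": 0, "tz": 0, "spin": 0},
    {"claw": 0, "tx": 0, "ty": 0, "tz": 0, "spin": 0},
    {"claw": 0, "tx": 0, "ty": 0, "tz": 0, "spin": 0},
  ],
)

```text
time: 12.82
position: [0.4532, -0.2548, 0.1827]
tool_rot: [3.114, 0.415, 0.0]
ft_force: [0.6, -0.0, 3.2]
grip_width: 0.533
```

```bash
python3 - <<'E'
from h import *
look('w9',[.4541,-.2540,.005])
im=cv2.imread('pics/w9_full.png')
b=cv2.imread('pics/w9.png');g=cv2.cvtColor(b,cv2.COLOR_BGR2GRAY)
for y in(240,270,300,330): print(y,[int(v) for v in g[y,200:640:8]])
E
```

```text
pos [ 0.4532 -0.2548  0.1827] rv [3.114 0.415 0.   ] F [0.1 1.3 2.2] g 0.536 q [ 0.93  0.32 -0.53  1.98  0.21  0.89 -1.01] t 12.8667
240 [13, 8, 12, 42, 44, 44, 44, 88, 142, 70, 91, 89, 88, 90, 88, 88, 87, 87, 88, 87, 91, 86, 86, 89, 84, 90, 90, 89, 86, 88, 86, 86, 84, 87, 86, 85, 89, 89, 88, 89, 91, 88, 87, 89, 57, 152, 80, 49, 41, 43, 27, 3, 14, 19, 90]
270 [8, 6, 20, 21, 17, 19, 15, 28, 84, 91, 87, 87, 87, 88, 88, 90, 87, 87, 89, 88, 85, 118, 153, 152, 151, 149, 147, 150, 152, 151, 149, 148, 99, 89, 90, 87, 90, 88, 89, 92, 87, 88, 88, 89, 88, 83, 20, 11, 24, 26, 16, 17, 17, 8, 16]
300 [18, 21, 26, 18, 22, 16, 20, 61, 87, 88, 86, 89, 89, 86, 87, 90, 88, 89, 89, 112, 155, 152, 153, 155, 154, 151, 151, 149, 146, 145, 147, 149, 149, 156, 92, 91, 88, 89, 91, 88, 88, 89, 88, 88, 88, 90, 56, 11, 24, 18, 21, 10, 19, 26, 11]
330 [15, 15, 21, 19, 21, 13, 15, 44, 87, 91, 88, 88, 89, 87, 87, 86, 86, 90, 89, 60, 117, 150, 150, 149, 151, 147, 149, 150, 152, 152, 148, 148, 151, 94, 75, 88, 88, 85, 88, 89, 91, 89, 89, 88, 87, 88, 32, 15, 19, 24, 16, 20, 24, 16, 26]
```

Request:
step_arm(
  increments=[
    {"claw": 0, "tx": 0, "ty": 0, "tz": 0.0005, "spin": 0},
    {"claw": 0, "tx": 0, "ty": 0, "tz": 0.0005, "spin": 0},
    {"claw": 0, "tx": 0, "ty": 0, "tz": -0.003, "spin": 0},
    {"claw": 0, "tx": 0, "ty": 0, "tz": -0.006, "spin": 0},
    {"claw": 0, "tx": 0, "ty": 0, "tz": -0.009, "spin": 0},
    {"claw": 0, "tx": 0, "ty": 0, "tz": -0.009, "spin": 0},
    {"claw": 0, "tx": 0, "ty": 0, "tz": -0.009, "spin": 0},
  ],
)

```text
time: 13.45
position: [0.4531, -0.2549, 0.1917]
tool_rot: [3.114, 0.415, 0.0]
ft_force: [-0.8, 0.2, -1.4]
grip_width: 0.53
```

```bash
python3 - <<'E'
from h import *
look('w10',[.4541,-.2540,.005])
E
```

```text
pos [ 0.4531 -0.2548  0.1915] rv [ 3.114  0.415 -0.   ] F [ 0.3 -0.3 -0.8] g 0.534 q [ 0.94  0.31 -0.53  1.97  0.2   0.91 -1.  ] t 13.5
```

View pics/w10.png

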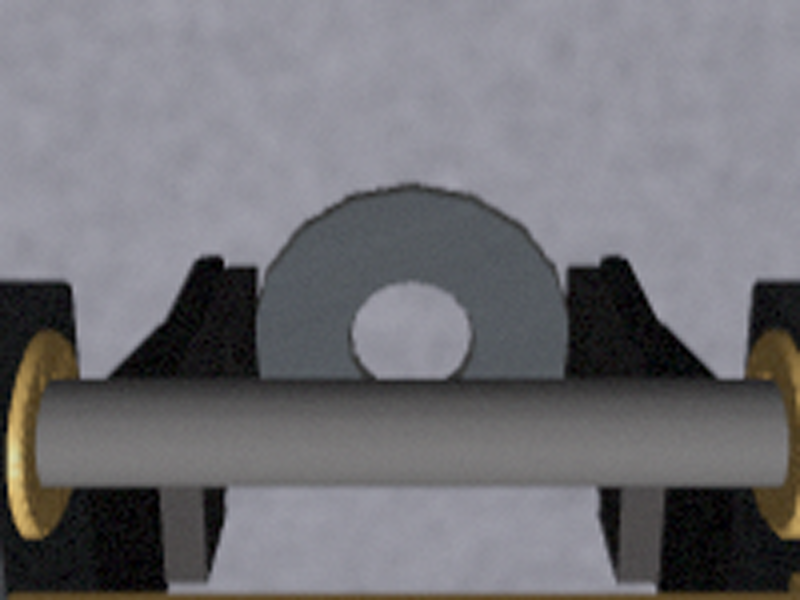

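The washer came up with the gripper: its bore still spans about 122 px, the same size as on the counter. Next I'll measure it in the hand and carry it to the stud.

```bash
python3 - <<'E'
from h import *
z=get_state()["position"][2]-.1777
print((totool(at('w10',(411,281),z))-[.009,0,0]).round(4),(totool(at('w10',(412,184),z))-[.024,0,0]).round(4))
print(totool([.5643,.0195,0])[:2].round(4))
E
```

```text
[-0.0002  0.0006  0.1777] [-0.0003  0.0007  0.1777]
[ 0.1792 -0.2357]
```

Request:
step_arm(
  increments=[
    {"claw": 0, "tx": 0, "ty": 0, "tz": -0.02, "spin": 0},
    {"claw": 0, "tx": 0, "ty": 0, "tz": -0.045, "spin": 0},
    {"claw": 0, "tx": 0.005, "ty": -0.007, "tz": -0.07, "spin": 0},
    {"claw": 0, "tx": 0.02, "ty": -0.026, "tz": -0.085, "spin": 0},
    {"claw": 0, "tx": 0.038, "ty": -0.05, "tz": -0.088, "spin": 0},
    {"claw": 0, "tx": 0.058, "ty": -0.076, "tz": -0.088, "spin": 0},
    {"claw": 0, "tx": 0.079, "ty": -0.104, "tz": -0.088, "spin": 0},
    {"claw": 0, "tx": 0.1, "ty": -0.132, "tz": -0.088, "spin": 0},
  ],
)

```text
time: 14.17
position: [0.5153, -0.1, 0.2797]
tool_rot: [3.114, 0.413, 0.0]
ft_force: [0.6, -0.7, -0.7]
grip_width: 0.527
```

Request:
step_arm(
  increments=[
    {"claw": 0, "tx": 0.021, "ty": -0.028, "tz": 0, "spin": 0},
    {"claw": 0, "tx": 0.042, "ty": -0.056, "tz": 0, "spin": 0},
    {"claw": 0, "tx": 0.06, "ty": -0.079, "tz": 0, "spin": 0},
    {"claw": 0, "tx": 0.072, "ty": -0.095, "tz": 0, "spin": 0},
    {"claw": 0, "tx": 0.0785, "ty": -0.1025, "tz": 0, "spin": 0},
    {"claw": 0, "tx": 0.079, "ty": -0.1035, "tz": 0, "spin": 0},
    {"claw": 0, "tx": 0.079, "ty": -0.1035, "tz": 0, "spin": 0},
    {"claw": 0, "tx": 0.079, "ty": -0.1035, "tz": 0, "spin": 0},
  ],
)

```text
time: 14.83
position: [0.564, 0.0174, 0.2791]
tool_rot: [3.113, 0.411, -0.002]
ft_force: [0.6, -0.8, -0.7]
grip_width: 0.53
```

```bash
python3 - <<'E'
from h import *
look('w11',[.5645,.0195,.07])
print(totool([.5643,.0195,0])[:2].round(4))
E
```

```text
pos [0.564  0.0172 0.2792] rv [ 3.113e+00  4.100e-01 -2.000e-03] F [-0.4  0.9 -0.4] g 0.537 q [ 0.54  0.32 -0.72  1.8   0.23  1.12 -1.57] t 14.8833
[ 0.0012 -0.0024]
```

View pics/w11.png

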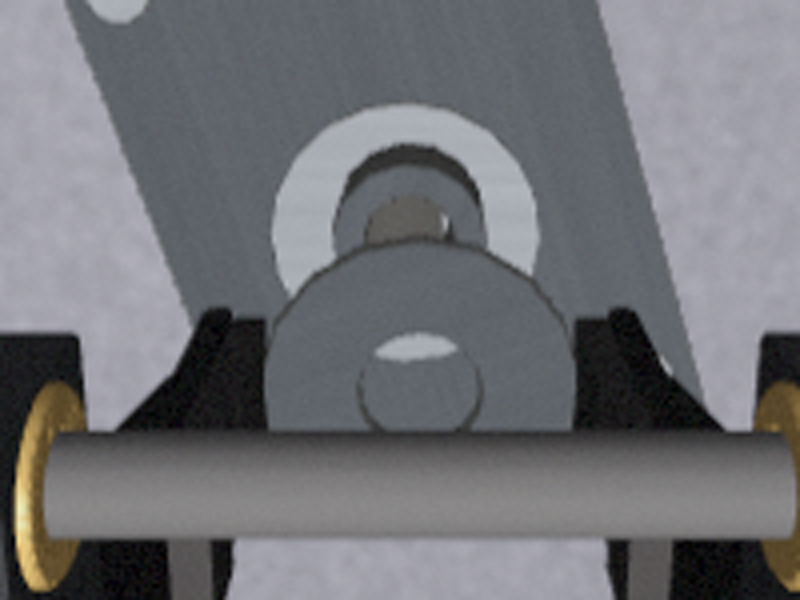

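The spacer is seated on the disc around the stud. The washer is held flat above it, with its bore centred at (420,385) in the crop.

Request:
step_arm(
  increments=[
    {"claw": 0, "tx": 0.0012, "ty": -0.0024, "tz": 0.012, "spin": 0},
    {"claw": 0, "tx": 0.0012, "ty": -0.0024, "tz": 0.024, "spin": 0},
    {"claw": 0, "tx": 0.0012, "ty": -0.0024, "tz": 0.031, "spin": 0},
    {"claw": 0, "tx": 0.0012, "ty": -0.0024, "tz": 0.034, "spin": 0},
    {"claw": 0, "tx": 0.0012, "ty": -0.0024, "tz": 0.036, "spin": 0},
    {"claw": 0, "tx": 0.0012, "ty": -0.0024, "tz": 0.037, "spin": 0},
    {"claw": 0, "tx": 0.0012, "ty": -0.0024, "tz": 0.037, "spin": 0},
  ],
)

```text
time: 15.47
position: [0.5648, 0.0218, 0.2424]
tool_rot: [3.114, 0.415, -0.0]
ft_force: [0.8, -0.9, -0.1]
grip_width: 0.533
```

Request:
step_arm(
  increments=[
    {"claw": 0, "tx": -0.0008, "ty": 0.0015, "tz": -0.002, "spin": 0},
    {"claw": 0, "tx": -0.0008, "ty": 0.0015, "tz": -0.002, "spin": 0},
    {"claw": 0, "tx": -0.0008, "ty": 0.0015, "tz": -0.001, "spin": 0},
    {"claw": 0, "tx": -0.0008, "ty": 0.0015, "tz": 0, "spin": 0},
    {"claw": 0, "tx": -0.0008, "ty": 0.0015, "tz": 0, "spin": 0},
  ],
)

```text
time: 15.88
position: [0.5644, 0.0204, 0.2424]
tool_rot: [3.114, 0.415, -0.0]
ft_force: [-0.9, 0.4, -1.4]
grip_width: 0.535
```

Request:
step_arm(
  increments=[
    {"claw": 0, "tx": 0, "ty": 0.0006, "tz": 0.001, "spin": 0},
    {"claw": 0, "tx": 0, "ty": 0.0006, "tz": 0.002, "spin": 0},
    {"claw": 0, "tx": 0, "ty": 0.0006, "tz": 0.003, "spin": 0},
    {"claw": 0, "tx": 0, "ty": 0.0006, "tz": 0.003, "spin": 0},
  ],
)

```text
time: 16.22
position: [0.5647, 0.0198, 0.2394]
tool_rot: [-3.114, -0.415, -0.0]
ft_force: [1.1, 1.0, -0.6]
grip_width: 0.529
```

Request:
step_arm(
  increments=[
    {"claw": 0, "tx": 0, "ty": 0, "tz": 0.003, "spin": 0},
    {"claw": 0, "tx": 0, "ty": 0, "tz": 0.006, "spin": 0},
    {"claw": 0, "tx": 0, "ty": 0, "tz": 0.009, "spin": 0},
    {"claw": 0, "tx": 0, "ty": 0, "tz": 0.01, "spin": 0},
    {"claw": 0, "tx": 0, "ty": 0, "tz": 0.01, "spin": 0},
  ],
)

```text
time: 16.63
position: [0.5646, 0.0199, 0.2292]
tool_rot: [-3.114, -0.415, 0.0]
ft_force: [0.8, 0.7, -1.1]
grip_width: 0.534
```

Request:
step_arm(
  increments=[
    {"claw": 0, "tx": 0, "ty": 0, "tz": 0.003, "spin": 0},
    {"claw": 0, "tx": 0, "ty": 0, "tz": 0.006, "spin": 0},
    {"claw": 0, "tx": 0, "ty": 0, "tz": 0.009, "spin": 0},
    {"claw": 0, "tx": 0, "ty": 0, "tz": 0.0105, "spin": 0},
    {"claw": 0, "tx": 0, "ty": 0, "tz": 0.0105, "spin": 0},
  ],
)

```text
time: 17.05
position: [0.5646, 0.0198, 0.2187]
tool_rot: [-3.114, -0.415, 0.0]
ft_force: [2.6, 1.3, -0.7]
grip_width: 0.529
```

Request:
step_arm(
  increments=[
    {"claw": 0, "tx": 0, "ty": 0, "tz": 0.001, "spin": 0},
    {"claw": 0, "tx": 0, "ty": 0, "tz": 0.002, "spin": 0},
    {"claw": 0, "tx": 0, "ty": 0, "tz": 0.0025, "spin": 0},
    {"claw": 0, "tx": 0, "ty": 0, "tz": 0.0025, "spin": 0},
  ],
)

```text
time: 17.38
position: [0.5647, 0.0199, 0.2167]
tool_rot: [3.114, 0.415, 0.0]
ft_force: [0.9, 0.6, 0.3]
grip_width: 0.529
```

Request:
step_arm(
  increments=[
    {"claw": 0, "tx": 0, "ty": 0, "tz": 0.0008, "spin": 0},
    {"claw": 0, "tx": 0, "ty": 0, "tz": 0.0012, "spin": 0},
    {"claw": 0, "tx": 0, "ty": 0, "tz": 0.0012, "spin": 0},
    {"claw": 0, "tx": 0, "ty": 0, "tz": 0.0012, "spin": 0},
  ],
)

```text
time: 17.72
position: [0.5647, 0.0199, 0.2157]
tool_rot: [3.114, 0.415, 0.001]
ft_force: [0.5, 1.1, 4.9]
grip_width: 0.528
```

Request:
step_arm(
  increments=[
    {"claw": 0.75, "tx": 0, "ty": 0, "tz": 0, "spin": 0},
    {"claw": 0.75, "tx": 0, "ty": 0, "tz": 0, "spin": 0},
    {"claw": 0.75, "tx": 0, "ty": 0, "tz": 0, "spin": 0},
    {"claw": 0.75, "tx": 0, "ty": 0, "tz": 0, "spin": 0},
    {"claw": 0.9, "tx": 0, "ty": 0, "tz": -0.01, "spin": 0},
    {"claw": 1, "tx": 0, "ty": 0, "tz": -0.04, "spin": 0},
    {"claw": 1, "tx": 0, "ty": 0, "tz": -0.065, "spin": 0},
    {"claw": 1, "tx": -0.003, "ty": -0.016, "tz": -0.07, "spin": 0},
  ],
)

```text
time: 18.38
position: [0.5601, 0.0318, 0.29]
tool_rot: [3.112, 0.407, 0.011]
ft_force: [1.5, -0.3, 1.3]
grip_width: 0.951
```

Request:
step_arm(
  increments=[
    {"claw": 1, "tx": -0.007, "ty": -0.03, "tz": 0, "spin": 0},
    {"claw": 1, "tx": -0.014, "ty": -0.065, "tz": 0, "spin": 0},
    {"claw": 1, "tx": -0.021, "ty": -0.1, "tz": 0, "spin": 0},
    {"claw": 1, "tx": -0.028, "ty": -0.135, "tz": 0, "spin": 0},
    {"claw": 1, "tx": -0.035, "ty": -0.17, "tz": 0, "spin": 0},
    {"claw": 1, "tx": -0.041, "ty": -0.195, "tz": 0, "spin": 0},
    {"claw": 1, "tx": -0.0435, "ty": -0.21, "tz": 0, "spin": 0},
    {"claw": 1, "tx": -0.0435, "ty": -0.21, "tz": 0, "spin": 0},
  ],
)

```text
time: 19.05
position: [0.4577, 0.23, 0.2858]
tool_rot: [-3.111, -0.426, 0.0]
ft_force: [0.8, 0.1, -0.3]
grip_width: 0.998
```

Request:
step_arm(
  increments=[
    {"claw": 1, "tx": 0, "ty": 0, "tz": 0, "spin": 0},
    {"claw": 1, "tx": 0, "ty": 0, "tz": 0, "spin": 0},
  ],
)

```text
time: 19.22
position: [0.4609, 0.2248, 0.2853]
tool_rot: [3.113, 0.413, -0.0]
ft_force: [-0.3, -0.1, 0.4]
grip_width: 0.996
```

```bash
python3 - <<'E'
from h import *
look('w12',[.4605,.2257,.015])
p=imaging.camera_params("wrist");im=imaging.get_image("wrist")
g=cv2.cvtColor(im,cv2.COLOR_BGR2GRAY)
m=(g<115).astype(np.uint8);n,l,st,c=cv2.connectedComponentsWithStats(m)
for i in range(1,n):
    if st[i][4]>300: print(st[i],c[i].round(1))
E
```

```text
pos [0.4612 0.2244 0.2852] rv [ 3.114  0.411 -0.   ] F [ 0.7 -0.2 -1. ] g 0.999 q [ 0.29  0.22 -0.87  1.91  0.19  1.1  -1.96] t 19.2667
[    0    43   560   377 99150] [313.5 309.5]
[ 257  183   51   49 1748] [282.4 206.6]
```

View pics/w12.png

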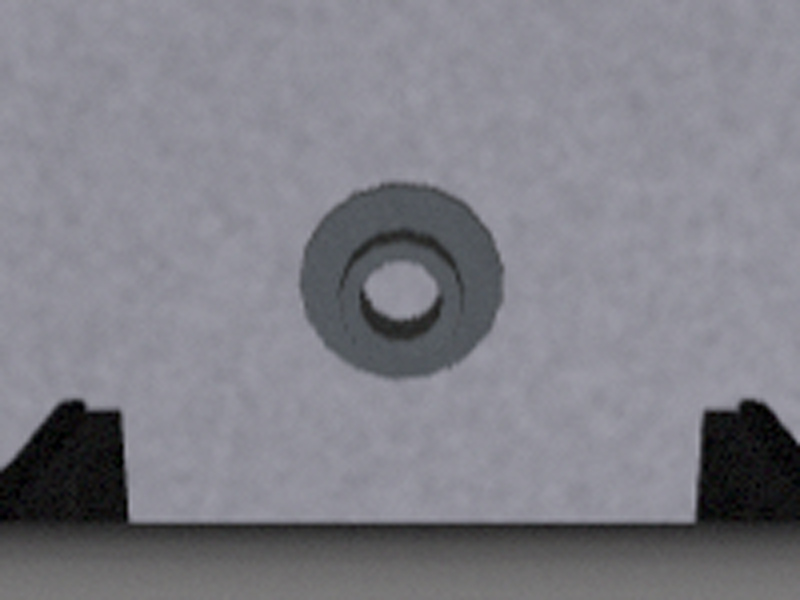

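The bushing's flange circle is centred at (401,280) and its bore top at about (401,298).

```bash
python3 - <<'E'
from h import *
print(totool(at('w12',(401,280),.005)).round(4),totool(at('w12',(401,298),.019)).round(4))
E
```

```text
[ 0.003  -0.0025  0.2802] [ 0.0026 -0.0024  0.2662]
```

Request:
step_arm(
  increments=[
    {"claw": 0.7, "tx": 0.0028, "ty": -0.003, "tz": 0.03, "spin": 0},
    {"claw": 0.7, "tx": 0.0028, "ty": -0.003, "tz": 0.06, "spin": 0},
    {"claw": 0.7, "tx": 0.0028, "ty": -0.003, "tz": 0.08, "spin": 0},
    {"claw": 0.7, "tx": 0.0028, "ty": -0.003, "tz": 0.09, "spin": 0},
    {"claw": 0.6, "tx": 0.0028, "ty": -0.003, "tz": 0.095, "spin": 0},
    {"claw": 0.6, "tx": 0.0028, "ty": -0.003, "tz": 0.095, "spin": 0},
    {"claw": 0.6, "tx": 0.0028, "ty": -0.003, "tz": 0.095, "spin": 0},
  ],
  force=20,
)

```text
time: 19.9
position: [0.4632, 0.2294, 0.1912]
tool_rot: [-3.114, -0.414, -0.002]
ft_force: [0.7, 0.0, 0.4]
grip_width: 0.624
```

```bash
python3 - <<'E'
from h import *
look('w13',[.463,.227,.015])
E
```

```text
pos [0.4632 0.2295 0.1916] rv [-3.114e+00 -4.140e-01 -3.000e-03] F [ 0.6 -0.1  0.2] g 0.615 q [ 0.21  0.37 -0.81  1.97  0.33  0.93 -2.08] t 19.95
```

View pics/w13.png

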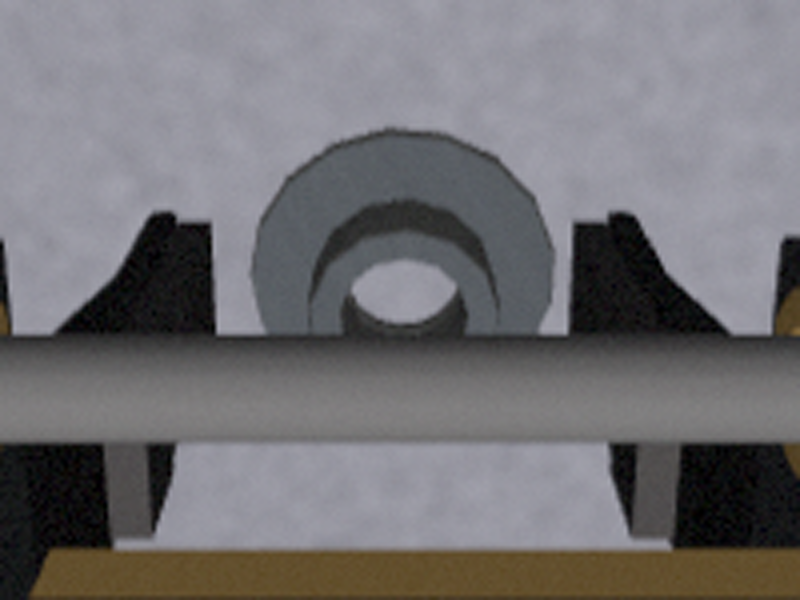

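The bushing is centred at column 403 and the jaws at 392, so it is about 1.6 mm off along the jaw axis.

```bash
python3 - <<'E'
from h import *
print((totool(at('w13',(402,130),.005))-[.024,0,0]).round(4),(totool(at('w13',(403,231),.019))-[.014,0,0]).round(4),(totool(at('w13',(404,259),.019))-[.009,0,0]).round(4))
E
```

```text
[-0.0017  0.0023  0.1866] [-0.0023  0.0023  0.1726] [-0.0016  0.0025  0.1726]
```

Request:
step_arm(
  increments=[
    {"claw": 0.6, "tx": 0, "ty": 0.0015, "tz": 0, "spin": 0},
    {"claw": 0.6, "tx": 0, "ty": 0.0015, "tz": 0.001, "spin": 0},
    {"claw": 0, "tx": 0, "ty": 0.0015, "tz": 0.001, "spin": 0},
    {"claw": 0, "tx": 0, "ty": 0.0015, "tz": 0.001, "spin": 0},
    {"claw": 0, "tx": 0, "ty": 0.0015, "tz": 0.001, "spin": 0},
    {"claw": 0, "tx": 0, "ty": 0.0015, "tz": 0.001, "spin": 0},
    {"claw": 0, "tx": 0, "ty": 0.0015, "tz": 0.001, "spin": 0},
    {"claw": 0, "tx": 0, "ty": 0.0015, "tz": 0.001, "spin": 0},
  ],
)

```text
time: 20.62
position: [0.4629, 0.2279, 0.1894]
tool_rot: [3.114, 0.415, 0.0]
ft_force: [-0.0, -0.7, 1.4]
grip_width: 0.314
```

Request:
step_arm(
  increments=[
    {"claw": 0, "tx": 0, "ty": 0, "tz": 0, "spin": 0},
    {"claw": 0, "tx": 0, "ty": 0, "tz": 0, "spin": 0},
  ],
)

```text
time: 20.78
position: [0.4629, 0.2279, 0.1894]
tool_rot: [3.114, 0.415, -0.0]
ft_force: [-0.9, 0.2, 0.9]
grip_width: 0.313
```

```bash
python3 - <<'E'
from h import *
look('w14',[.463,.227,.015])
print(totool([.5646,.0197,0])[:2].round(4))
E
```

```text
pos [0.4629 0.2279 0.1894] rv [ 3.114  0.415 -0.   ] F [-0.5 -0.9  3. ] g 0.309 q [ 0.21  0.37 -0.81  1.98  0.33  0.93 -2.08] t 20.8333
[0.0437 0.2276]
```

Request:
step_arm(
  increments=[
    {"claw": 0, "tx": 0, "ty": 0, "tz": -0.02, "spin": 0},
    {"claw": 0, "tx": 0, "ty": 0, "tz": -0.045, "spin": 0},
    {"claw": 0, "tx": 0.002, "ty": 0.01, "tz": -0.07, "spin": 0},
    {"claw": 0, "tx": 0.008, "ty": 0.035, "tz": -0.085, "spin": 0},
    {"claw": 0, "tx": 0.014, "ty": 0.066, "tz": -0.09, "spin": 0},
    {"claw": 0, "tx": 0.02, "ty": 0.1, "tz": -0.09, "spin": 0},
    {"claw": 0, "tx": 0.027, "ty": 0.134, "tz": -0.09, "spin": 0},
    {"claw": 0, "tx": 0.034, "ty": 0.168, "tz": -0.09, "spin": 0},
  ],
)

```text
time: 21.5
position: [0.54, 0.0731, 0.2795]
tool_rot: [3.113, 0.415, 0.001]
ft_force: [0.8, 0.0, -0.7]
grip_width: 0.313
```

Request:
step_arm(
  increments=[
    {"claw": 0, "tx": 0.006, "ty": 0.03, "tz": 0, "spin": 0},
    {"claw": 0, "tx": 0.01, "ty": 0.05, "tz": 0, "spin": 0},
    {"claw": 0, "tx": 0.0114, "ty": 0.058, "tz": 0, "spin": 0},
    {"claw": 0, "tx": 0.0114, "ty": 0.0596, "tz": 0, "spin": 0},
    {"claw": 0, "tx": 0.0114, "ty": 0.0596, "tz": 0, "spin": 0},
    {"claw": 0, "tx": 0.0114, "ty": 0.0596, "tz": 0, "spin": 0},
    {"claw": 0, "tx": 0.0114, "ty": 0.0596, "tz": 0, "spin": 0},
    {"claw": 0, "tx": 0.0114, "ty": 0.0596, "tz": 0, "spin": 0},
  ],
)

```text
time: 22.17
position: [0.5658, 0.0219, 0.2795]
tool_rot: [-3.113, -0.419, -0.0]
ft_force: [-0.1, -0.4, -0.5]
grip_width: 0.313
```

```bash
python3 - <<'E'
from h import *
look('w15',[.5645,.0195,.07])
print(totool([.5646,.0197,0])[:2].round(4)+[.0017,0])
E
```

```text
pos [0.5659 0.0215 0.2795] rv [3.114 0.418 0.   ] F [ 0.7 -0.4 -1. ] g 0.311 q [ 0.55  0.32 -0.74  1.79  0.24  1.12 -1.57] t 22.2167
[0.     0.0014]
```

View pics/w15.png

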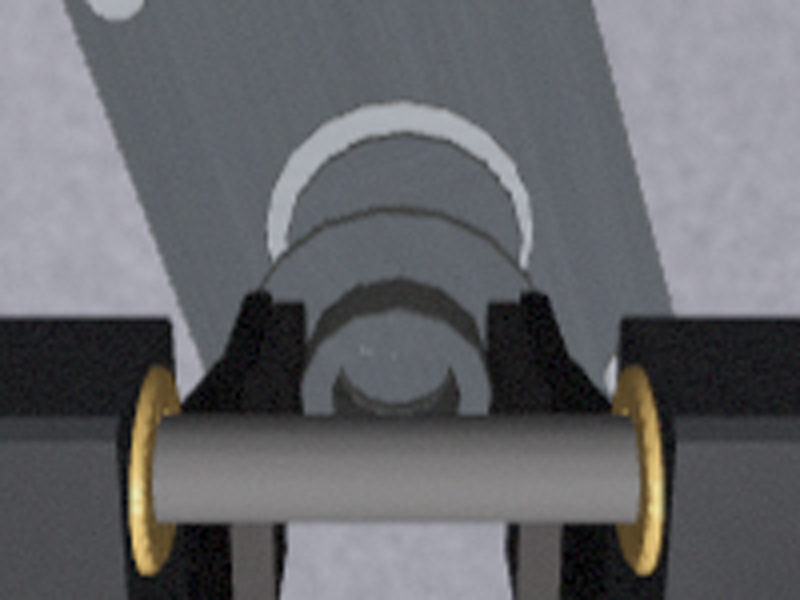

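The washer lies on the spacer and the bushing is held level, flange down.

Request:
step_arm(
  increments=[
    {"claw": 0, "tx": 0, "ty": 0.0005, "tz": 0.01, "spin": 0},
    {"claw": 0, "tx": 0, "ty": 0.0005, "tz": 0.018, "spin": 0},
    {"claw": 0, "tx": 0, "ty": 0.0005, "tz": 0.024, "spin": 0},
    {"claw": 0, "tx": 0, "ty": 0.0005, "tz": 0.026, "spin": 0},
    {"claw": 0, "tx": 0, "ty": 0.0005, "tz": 0.026, "spin": 0},
    {"claw": 0, "tx": 0, "ty": 0.0005, "tz": 0.026, "spin": 0},
  ],
)

```text
time: 22.72
position: [0.5663, 0.0197, 0.253]
tool_rot: [-3.114, -0.415, 0.001]
ft_force: [-0.3, -0.7, -0.7]
grip_width: 0.313
```

```bash
python3 - <<'E'
from h import *
s=get_state()
print(totool([.5646,.0197,0])[:2].round(4)+[.0017,0], s["position"])
T=lambda uv,o,r:(ray(P,uv,0))
E
python3 - <<'E'
import sys;sys.path.insert(0,'.')
import os;os.chdir('.')
from h import *
import json
# in-hand offset from w15, using the camera pose then: TCP (0.5659,0.0215,0.2795)
Rt=R.from_rotvec([3.114,.418,0]).as_matrix();P=np.array([.5659,.0215,.2795])
for uv,o,r in[((397,311),.1704,.014),((397,208),.1844,.024)]:
    print((Rt.T@(at('w15',uv,P[2]-o)-P)-[r,0,0]).round(4))
E
```

```text
[ 0.0002 -0.0004] [0.56634535 0.01965229 0.25302325]
[-0.0013  0.0004  0.1704]
[-0.0006  0.0004  0.1844]
```

Request:
step_arm(
  increments=[
    {"claw": 0, "tx": -0.0002, "ty": -0.0002, "tz": 0.0015, "spin": 0},
    {"claw": 0, "tx": -0.0002, "ty": -0.0002, "tz": 0.003, "spin": 0},
    {"claw": 0, "tx": -0.0002, "ty": -0.0002, "tz": 0.004, "spin": 0},
    {"claw": 0, "tx": -0.0002, "ty": -0.0002, "tz": 0.004, "spin": 0},
  ],
)

```text
time: 23.05
position: [0.5661, 0.0198, 0.2493]
tool_rot: [-3.114, -0.415, 0.0]
ft_force: [0.4, 0.7, -1.5]
grip_width: 0.315
```

Request:
step_arm(
  increments=[
    {"claw": 0, "tx": 0, "ty": 0, "tz": 0.001, "spin": 0},
    {"claw": 0, "tx": 0, "ty": 0, "tz": 0.002, "spin": 0},
    {"claw": 0, "tx": 0, "ty": 0, "tz": 0.003, "spin": 0},
    {"claw": 0, "tx": 0, "ty": 0, "tz": 0.003, "spin": 0},
  ],
)

```text
time: 23.38
position: [0.5661, 0.0198, 0.2461]
tool_rot: [-3.114, -0.415, 0.0]
ft_force: [-0.3, -0.2, -0.9]
grip_width: 0.311
```

Threaded with no force. The underside is at 56.7 mm, so I carry on down towards 39 mm.

Request:
step_arm(
  increments=[
    {"claw": 0, "tx": 0, "ty": 0, "tz": 0.003, "spin": 0},
    {"claw": 0, "tx": 0, "ty": 0, "tz": 0.006, "spin": 0},
    {"claw": 0, "tx": 0, "ty": 0, "tz": 0.009, "spin": 0},
    {"claw": 0, "tx": 0, "ty": 0, "tz": 0.009, "spin": 0},
  ],
)

```text
time: 23.72
position: [0.5659, 0.0197, 0.2365]
tool_rot: [-3.114, -0.415, 0.002]
ft_force: [-0.4, 0.2, -1.4]
grip_width: 0.31
```

Request:
step_arm(
  increments=[
    {"claw": 0, "tx": 0, "ty": 0, "tz": 0.003, "spin": 0},
    {"claw": 0, "tx": 0, "ty": 0, "tz": 0.006, "spin": 0},
    {"claw": 0, "tx": 0, "ty": 0, "tz": 0.007, "spin": 0},
    {"claw": 0, "tx": 0, "ty": 0, "tz": 0.007, "spin": 0},
  ],
)

```text
time: 24.05
position: [0.566, 0.0197, 0.2299]
tool_rot: [-3.114, -0.415, 0.001]
ft_force: [-0.6, -0.0, -1.0]
grip_width: 0.309
```

Request:
step_arm(
  increments=[
    {"claw": 0, "tx": 0, "ty": 0, "tz": 0.001, "spin": 0},
    {"claw": 0, "tx": 0, "ty": 0, "tz": 0.0018, "spin": 0},
    {"claw": 0, "tx": 0, "ty": 0, "tz": 0.0018, "spin": 0},
    {"claw": 0, "tx": 0, "ty": 0, "tz": 0.0018, "spin": 0},
  ],
)

```text
time: 24.38
position: [0.5661, 0.0198, 0.2285]
tool_rot: [-3.114, -0.415, 0.0]
ft_force: [0.1, -0.0, -0.9]
grip_width: 0.312
```

Request:
step_arm(
  increments=[
    {"claw": 0, "tx": 0, "ty": 0, "tz": 0.0006, "spin": 0},
    {"claw": 0, "tx": 0, "ty": 0, "tz": 0.0012, "spin": 0},
    {"claw": 0, "tx": 0, "ty": 0, "tz": 0.0012, "spin": 0},
    {"claw": 0, "tx": 0, "ty": 0, "tz": 0.0012, "spin": 0},
  ],
)

```text
time: 24.72
position: [0.5662, 0.0199, 0.2277]
tool_rot: [3.114, 0.415, 0.0]
ft_force: [-2.6, 0.5, 3.5]
grip_width: 0.312
```

Contact is about 4 N at the expected height. I release, rise and look.

Request:
step_arm(
  increments=[
    {"claw": 0.6, "tx": 0, "ty": 0, "tz": 0, "spin": 0},
    {"claw": 0.6, "tx": 0, "ty": 0, "tz": 0, "spin": 0},
    {"claw": 0.6, "tx": 0, "ty": 0, "tz": 0, "spin": 0},
    {"claw": 0.6, "tx": 0, "ty": 0, "tz": 0, "spin": 0},
    {"claw": 0.7, "tx": 0, "ty": 0, "tz": -0.005, "spin": 0},
    {"claw": 0.9, "tx": 0, "ty": 0, "tz": -0.03, "spin": 0},
    {"claw": 1, "tx": 0, "ty": 0, "tz": -0.06, "spin": 0},
    {"claw": 1, "tx": -0.01, "ty": 0, "tz": -0.08, "spin": 0},
  ],
)

```text
time: 25.38
position: [0.5578, 0.0177, 0.3099]
tool_rot: [-3.113, -0.416, -0.006]
ft_force: [0.5, 0.6, 1.1]
grip_width: 0.817
```

Request:
step_arm(
  increments=[
    {"claw": 1, "tx": -0.03, "ty": 0, "tz": -0.02, "spin": 0},
    {"claw": 1, "tx": -0.06, "ty": 0, "tz": -0.03, "spin": 0},
    {"claw": 1, "tx": -0.08, "ty": 0, "tz": -0.03, "spin": 0},
    {"claw": 1, "tx": -0.08, "ty": 0, "tz": -0.03, "spin": 0},
    {"claw": 1, "tx": -0.08, "ty": 0, "tz": -0.03, "spin": 0},
  ],
)

```text
time: 25.8
position: [0.4788, -0.0042, 0.338]
tool_rot: [3.112, 0.412, 0.002]
ft_force: [0.9, -0.4, -0.0]
grip_width: 0.996
```

```bash
python3 - <<'E'
from h import *
look('w16',[.5645,.0195,.04])
E
```

```text
pos [ 0.4795 -0.0039  0.3379] rv [3.113e+00 4.140e-01 2.000e-03] F [ 0.7  0.7 -0.1] g 0.999 q [ 0.71  0.04 -0.76  1.93  0.03  1.19 -1.37] t 25.85
```

View pics/w16.png

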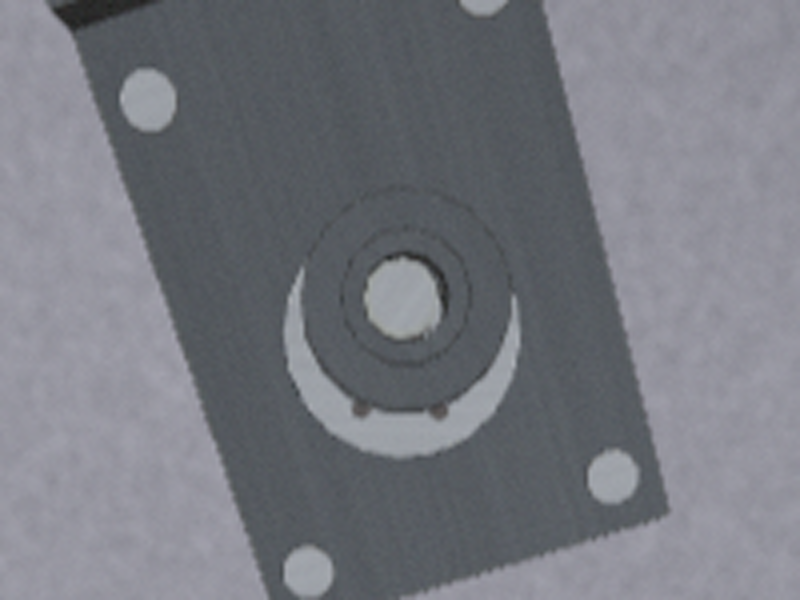

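The flange and washer are concentric, with the stud through the bore at (402,297). The flange's 212 px width fits its top being at 44 mm, where it should be when home (predicted 211 px).

```bash
python3 -c "
from h import *
print(workorder.close_job())"
```

```text
the job is handed in; nothing more can be done
None
```

I rebuilt the pivot: spacer, then washer, then the flanged bushing with its flange down. Each was lowered over the stud and let go, and the job was handed in at about 26 s.

- **Seating:** Each part stopped at its expected height, with undersides at about 12, 33 to 34 and 38 to 39 mm. Upward contact was about 3 to 5 N. The highest side force I read was about 5 N, while the spacer found the stud.
- **Last picture:** It shows the flange concentric over the washer with the stud through the bore. The flange's apparent size matches a fully seated stack (212 px seen, 211 px predicted). The gripper was open and clear of everything.
- **What went wrong:** The first washer grip rode over its rim, so I reopened, went lower and gripped again. The gripper read about 46 mm across the 48 mm washer and about 27 mm across the 28 mm sleeve, and I did not explain this. Both still lifted and placed level.
- **Other things on the counter:** I did not touch them on purpose, but I took no final overview picture to confirm it.
- **Pictures:** I viewed 14, which is four over the budget of 10.

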